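Test the sanding bench's safety switch and put it back on

ROBOT

A 7-joint arm with a two-finger parallel gripper is mounted at the origin on the work surface. World frame = base frame: x ahead of the robot, y to its left, z up, the work surface at z = 0. Lengths are in m, angles in rad, forces in N, time in s.
With the tool pointing down it reaches from about 0.4 to 0.875 m from the base axis. Payload 19.3 kg.
Tool frame: the origin (TCP) lies on the centre line of the jaws, within the pads' length; the fingertips stand 25 mm ahead of it and the grasp point (between the pads) lies 6 mm ahead of it (tips_ahead is the distance from the TCP to the fingertips, in m); z points along the fingers, y is the direction in which the jaws open and shut (so a half turn about z gives the same grasp; the last joint's range is limited). The gripper opens to 85 mm and grips with 20 to 120 N. Pads are 22 mm wide; open, the fingers measure 114 mm over their backs; the gripper's body (76 mm by 85 mm) begins 54 mm behind the grasp point. The pads swing forward as they close: fully open they stand 13 mm farther back than shut.
Start: joints at [-1.178, 0.521, -0.036, 1.599, 0.021, 1.021, -0.113], TCP at [0.279, 0.559, 0.256] pointing down, gripper open.
Joint ranges: [-2.91, 2.91], [-0.3, 2.13], [-1.5, 1.42], [0.17, 2.43], [-1.26, 4.41], [0.16, 1.93], [-2.52, 2.52]. Speed limits (rad/s): [1.89, 1.89, 2.39, 2.39, 3.01, 3.01, 3.01].

INTERFACE

Orientations are given as [roll, pitch, yaw] about the fixed x, y, z axes, in that order (R = Rz(yaw) Ry(pitch) Rx(roll)).
In Python, from workcell import observe, grab_frame, job_done, outline_of, tips_ahead gives the robot as it stands. The module is installed in compiled form; this text tells all that it offers.
- The arm moves only by the tool move_arm, never from a script. Its argument "motion" is a list of rows, each a list of 2 entries, a list of its own where there are three numbers: the shift along the world's x, y, z in mm, then the turn, a rotation vector about the world's x, y, z in rad. A call has 1 to 12 rows; each row is the pose to reach, as a shift and turn from the pose commanded when the call began; what a row does not reach only later rows make up. A row lasts 1/8 s, in which the tool goes at most 62.5 mm and 10.7 degrees, less where a joint would pass 70% of its speed; a pose out of reach is approached as far as the arm can. A call with a gripper value outside its range is refused whole. "jaw" is the finger opening in mm, from 0 to 85.4, set as the call begins (left out, the last holds). The fingers move at their own pace and stop on an object; "grip_force" is the grip in N (left out, the last holds). Time passes only in rows, so rows that repeat a pose let the fingers close. It gives the time, the measured TCP pose, the force and the opening at its end, in the units of the state.
- observe(): the state, without advancing time (a new reading comes with each control period).
- grab_frame(name): name is "side" or "top"; returns a dict with "frame" (420x560x3 uint8, red, green, blue), "fx", "fy", "cx", "cy" (pixels), "T" (4x4, takes a point from camera to world coordinates). Camera axes: x right, y down, z forward; pixel columns grow to the right and rows downward; lengths in m; the calibration is good to about 2 mm. A picture is of the moment at which its call begins. There is no depth.
- job_done(): hands the job in, once; it reports no verdict.
Trained networks look in the newest picture that a camera, given by its name, has taken for a name from the list of things; names that differ only in an ending like _2 or _b are one class to them, and where a whole thing is asked for, a point or a joint stands for the part that bears it (a point fixed in the world has none). Each returns a list of dicts, best first, with "score" (0 to 1); they miss things now and then, are a little off and sometimes report something else, mostly with a low value. They report only what shows in the picture. A call takes as long as a camera call.
- outline_of(label, camera): "pixels" (420x560 bool, what is visible of it) and "pixel" ([column, row] in pixels, amid what is visible of it).
The state is a dict: "clock": time; "qpos": joint angles; "qd": joint speeds; "joint_efforts": joint torques, N m; "position": TCP position; "tool_rot": TCP orientation; "force": force on the tool from outside, world axes, zero at the start; "moment": the same for the moment, N m; "grip_width": finger opening in m.
Only numpy, scipy, OpenCV 4.12 (cv2) and the standard library are available. Lean on these libraries where they do the work, as an engineer would, in place of code of your own. Each camera call takes 0.05 s, during which the arm holds its last target.

TASK

Test the safety switch on the sanding bench: press the test button down inside its square shroud so that the raised side lever trips and drops fully, then let go of the button and lift the lever back up until it catches and stays up by itself. Press the button gently, leave the sander, tub, bottle and wood panel where they stand, and finish clear of everything.

Things in the scene. Friction and masses are not known exactly. Their poses are not given: they have to be found in the camera images.
- switch: Grey safety switch bolted to the bench: foot plate 210 x 180 mm and a console 140 mm wide (y). Its flat front panel faces the robot and slopes up away from it, normal 38 degrees from vertical toward -x; it spans x -69 to +49 mm at heights 74 to 166 mm. Origin: underside, mid width; x from the panel's low front edge to the back, y toward the lever's side, z up.
- hood_edge (a point): Middle of the lower front edge of a flat lamp hood (105 mm deep in x, 120 mm wide, 16 mm thick, 221 mm above the bench) on two posts over the console's back. Axes as the switch's: the hood reaches from here to +x and 60 mm either side. It leaves no room for an upright gripper over the button.
- shroud_mouth (a point): Middle of the open mouth of the square grey shroud round the test button: inside 46 mm across, walls 4 mm, sides along the switch's y and up the slope. It stands square on the panel, 42 mm tall, so it leans 38 degrees toward the switch's -x. The button's face lies 28 mm down inside. Axes as the switch's.
- button_top (a point): Centre of the face of the test button, a black round cap 38 mm across at the bottom of the shroud (switch frame: x -30, y 0, z 122 mm when out). Its z axis is the panel's normal, out of the button, 38 degrees from vertical toward the switch's -x; x runs up the slope; y is the switch's y. Moves with the button.
- test_button (a joint): Travel of the test button into the panel, m: 0 out, 0.0075 fully in (cap still 6.5 mm proud of the panel). A spring pushes it out with 3 N at first, 7 N when fully in, plus up to 2 N of rubbing; over 30 N would break it. The lever is let go at 3.5 to 6.5 mm. The button also dips and springs back by itself as the lever is lifted past its catch.
- lever (a joint): Angle of the side lever about the switch's y, rad: 0 dropped (points to -x, 5 degrees below level), grows as lifted, 1.40 hard stop (75 degrees above level). Lifted past about 1.33 it catches and then rests at about 1.31; let go lower it falls back to 0. Lifting takes about 3 N at the bar, a little more over the last 0.4 rad. Tripped, it drops in about half a second.
- grip_bar (a point): Middle of the lever's grip: black round bar 20 mm thick, 85 mm long along the switch's y, 130 mm from the lever's axis. A flat steel arm, 10 mm wide in y, joins its inner (-y) end, 42.5 to 52.5 mm from here; the bar itself is free all round. Height about 106 mm dropped, 240 mm latched. Axes are the switch's at joint 0 and turn with the lever about +y.
- lever_pivot (a point): The point on the lever's axis beside the middle of the grip bar (switch frame: x 11, y 142.5, z 117 mm): the bar's middle moves on a circle of 130 mm radius about it. Axes as the switch's.
- sander: Bystander: blue electric hand sander on a square pad 105 x 95 mm, 148 mm high; origin centre of its underside. Leave it.
- tub: Bystander: brown filler tub with a white lid, 114 mm across, 91 mm high; origin centre of its underside. Leave it.
- bottle: Bystander: clear water bottle with a green cap, 68 mm across, 210 mm high; origin centre of its underside. Leave it.
- wood_panel: Bystander: flat panel of three light wood strips, 103 x 280 x 16 mm, lying flat, long along its y; origin centre of its underside. Leave it.

How it is judged:
On the way, in this order (a step that is already met when the one before it is completed fails the run):
1. the test button is pushed in while the lever is still up (value of joint test_button above 0.003 m and value of joint lever above 0.8 rad).
2. the lever has dropped all the way (value of joint lever below 0.12 rad), for 0.1 s.
3. the lever is lifted back up to its catch (value of joint lever above 1.27 rad), for 0.2 s.
At the end, for the whole second after the job is handed in: The lever stands latched up (joint over 1.27 rad) at rest, by itself, the test button is out again (under 2.5 mm in), and the sander, tub, bottle and wood panel are within 20 mm of where they stood (value of joint lever above 1.27 rad and value of joint test_button below 0.0025 m and velocity of joint lever between -0.05 and 0.05 rad/s and distance of each of sander, tub, bottle, wood_panel from where it was at the start of the episode below 0.02 m); the robot touches nothing.
It fails at once if the test button is forced: pushed by the fingers with more than 30 N (contact force between the fingers and test_button above 30 N).
It fails at once if a bystander is shoved by more than 30 mm or tipped (distance of any of sander, tub, bottle, wood_panel from where it was at the start of the episode above 0.03 m or angle between any of sander, tub, bottle, wood_panel's own z axis and vertical above 0.35 rad).
It also fails if it takes over 56 s, if anything falls off the work surface, if the arm or the gripper's body presses on something with over 40 N, if the wrist force passes 120 N, or if a joint passes its speed limit or range.

## Working session

There is one attempt and no reset: what is moved stays moved. The work goes in short steps, Python scripts to look and compute and a tool call to move; the robot and the scene stay as the last step left them, time stands still between calls to the robot, and variables do not carry over. Pictures are saved under pics/ and viewed, and the job is handed in when it is done.

Besides the shell and the picture viewer there is one more tool, called after ">>>" by a JSON object that holds its "op" and its "data". move_arm: Moves the arm, as the interface text tells. Its arguments: {"type":"object","properties":{"motion":{"type":"array"},"jaw":{"type":"number"},"grip_force":{"type":"number"}},"required":["motion"]}

```bash
mkdir -p pics; cat > h.py <<'E'
import numpy as np, cv2
from workcell import *
E
python3 - <<'E'
from h import *
s=observe();print({k:np.round(v,3).tolist() for k,v in s.items()})
for n in("side","top"):
    g=grab_frame(n);cv2.imwrite(f"pics/{n}0.png",g["frame"][:,:,::-1]);print(n,g["fx"],g["fy"],g["cx"],g["cy"],np.round(g["T"],4).tolist())
    np.savez(f"{n}0.npz",**g)
    for l in["switch","hood_edge","shroud_mouth","button_top","grip_bar","lever","sander","tub","bottle","wood_panel"]:
        o=outline_of(l,n)
        print(l,[(round(q["score"],2),np.round(q["pixel"]).tolist(),int(q["pixels"].sum())) for q in o[:2]])
        if o: np.save(f"m_{n}_{l}.npy",o[0]["pixels"])
E
```

```text
{'clock': 0.0, 'qpos': [-1.178, 0.522, -0.036, 1.6, 0.021, 1.021, -0.113], 'qd': [-0.0, -0.002, -0.0, 0.001, -0.001, -0.0, 0.0], 'joint_efforts': [0.001, -92.71, 1.98, -36.993, 0.018, 0.008, 0.0], 'position': [0.279, 0.559, 0.256], 'tool_rot': [-3.14, 0.0, 2.679], 'force': [-0.039, -0.597, 0.094], 'moment': [0.011, -0.019, 0.006], 'grip_width': 0.085}
side 410.20486339296775 410.20486339296775 284.1278400222999 210.77354863494554 [[0.7772, -0.4785, 0.4086, 0.0999], [-0.6292, -0.5977, 0.4969, -0.5338], [0.0064, -0.6432, -0.7656, 0.9683], [0.0, 0.0, 0.0, 1.0]]
switch [(0.37, [156.0, 204.0], 2371)]
hood_edge [(0.89, [334.0, 222.0], 7415), (0.57, [409.0, 276.0], 1890)]
shroud_mouth [(0.56, [338.0, 225.0], 7546)]
button_top [(0.72, [324.0, 228.0], 139)]
grip_bar [(0.64, [302.0, 182.0], 590), (0.22, [409.0, 277.0], 1868)]
lever []
sander [(0.71, [344.0, 401.0], 1501), (0.2, [334.0, 226.0], 7391)]
tub [(0.66, [411.0, 275.0], 1858)]
bottle [(0.81, [266.0, 171.0], 930)]
wood_panel [(0.68, [153.0, 206.0], 2467)]
top 450.55737734528714 450.55737734528714 286.17520864194313 204.86665880467254 [[-0.0086, -0.9951, 0.099, 0.4048], [-0.9998, 0.0067, -0.0196, -0.0045], [0.0188, -0.0991, -0.9949, 1.2187], [0.0, 0.0, 0.0, 1.0]]
switch [(0.64, [306.0, 162.0], 6556)]
hood_edge [(0.62, [308.0, 158.0], 6592)]
shroud_mouth [(0.89, [306.0, 161.0], 6606)]
button_top [(0.72, [309.0, 158.0], 6408)]
grip_bar [(0.75, [270.0, 170.0], 630)]
lever [(0.62, [264.0, 170.0], 577)]
sander [(0.56, [440.0, 278.0], 1855)]
tub [(0.6, [395.0, 137.0], 1669)]
bottle [(0.65, [195.0, 162.0], 890)]
wood_panel [(0.68, [135.0, 284.0], 4343)]
```

View pics/side0.png

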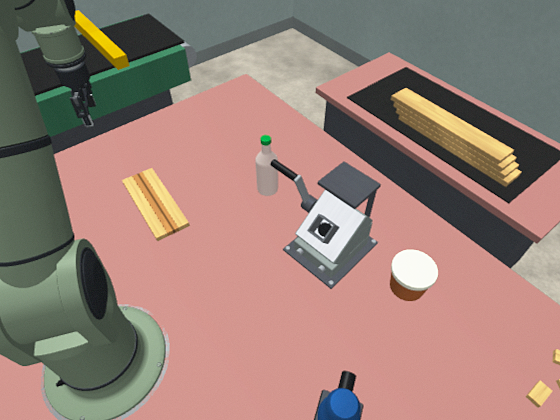

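View pics/top0.png

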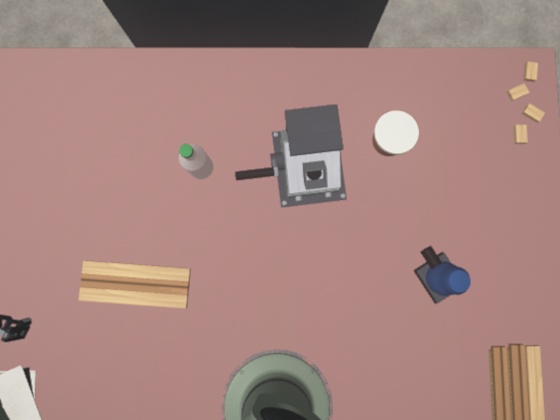

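```bash
python3 - <<'E'
import cv2
a=cv2.imread("pics/side0.png");cv2.imwrite("pics/side0c.png",cv2.resize(a[150:290,255:415],None,fx=5,fy=4.2*5/4.2,interpolation=cv2.INTER_CUBIC)[:600*2][:700])
b=cv2.imread("pics/top0.png");cv2.imwrite("pics/top0c.png",cv2.resize(b[105:225,235:375],None,fx=5,fy=5,interpolation=cv2.INTER_CUBIC))
E
```

```text
(no output)
```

View pics/top0c.png

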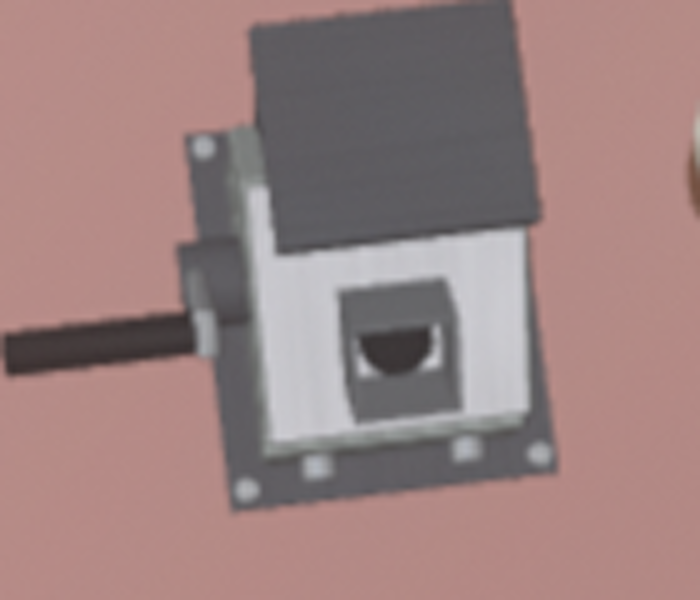

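View pics/side0c.png

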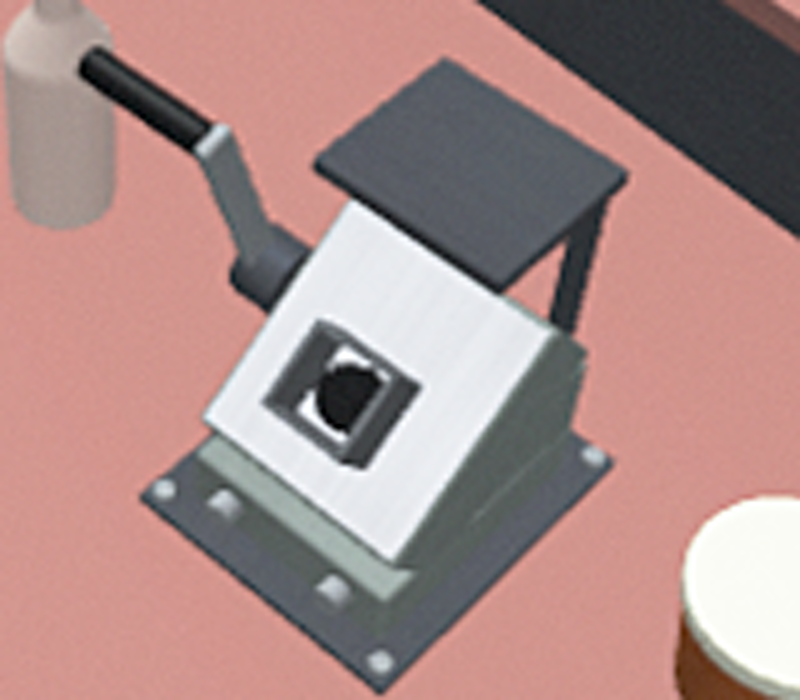

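```bash
cat > fit.py <<'E'
from h import *
from scipy.optimize import least_squares
G={n:dict(np.load(f"{n}0.npz")) for n in("side","top")}
def proj(n,P):
    g=G[n];T=np.linalg.inv(g["T"]);c=(T[:3,:3]@np.asarray(P).T).T+T[:3,3]
    return np.c_[g["fx"]*c[:,0]/c[:,2]+g["cx"],g["fy"]*c[:,1]/c[:,2]+g["cy"]]
t=np.radians(38);u=np.array([np.cos(t),0,np.sin(t)]);nn=np.array([-np.sin(t),0,np.cos(t)]);y=np.array([0,1,0])
m=np.array([-30,0,122])+28*nn
bar=lambda a,yy:np.array([11-130*np.cos(a-.0873),142.5+yy,117+130*np.sin(a-.0873)])
PL={'LL':(-69,70,74),'LR':(-69,-70,74),'TR':(49,-70,166),'TL':(49,70,166),'mUL':m+27*u+27*y,'mUR':m+27*u-27*y,'mLL':m-27*u+27*y,'mLR':m-27*u-27*y,'barF':bar(1.31,42.5),'barN':bar(1.31,-42.5)}
obs={'side':{'LL':(205,418),'LR':(397,560),'TR':(553,330),'mUL':(320,320),'mUR':(420,385),'mLR':(347,462),'mLL':(262,400),'barF':(92,65),'barN':(205,135)},
'top':{'LL':(265,442),'LR':(527,412),'mLL':(357,422),'mLR':(462,410),'barF':(8,355),'barN':(195,335)}}
off={'side':(255,150),'top':(235,105)}
def W(p,P):
    c,s=np.cos(p[2]),np.sin(p[2]);P=np.asarray(P,float)/1000
    return P@np.array([[c,-s,0],[s,c,0],[0,0,1]]).T+[p[0],p[1],0]
def res(p):
    r=[]
    for n in obs:
        k=list(obs[n]);q=np.array([obs[n][i] for i in k])/5+off[n]
        r.append(proj(n,W(p,[PL[i] for i in k]))-q)
    return np.vstack(r).ravel()
if __name__=="__main__":
    f=least_squares(res,[.55,-.05,0],loss='soft_l1');p=f.x;print(p.round(4));np.save("pose.npy",p)
    i=0;R=res(p).reshape(-1,2)
    for n in obs:
        for k in obs[n]:print(n,k,R[i].round(1));i+=1
    print(W(p,[(-30,0,122),m,bar(1.31,0),bar(0,0),(11,142.5,117)]).round(4))
    foot=[(a,b,0) for a,b in((-105,90),(-105,-90),(105,-90),(105,90))]
    for n in("side","top"):
        print((proj(n,W(p,foot))-off[n])*5)
E
python3 fit.py
```

```text
[ 0.624  -0.094   0.1273]
side LL [-2.1  0.1]
side LR [-0.5  2. ]
side TR [ 1.4 -0.2]
side mUL [-0.5 -1. ]
side mUR [-4.1 -2.4]
side mLR [-1.6 -0.1]
side mLL [-0.6  0.4]
side barF [-1.2 -0.6]
side barN [0.5 1.8]
top LL [0.6 0.6]
top LR [ 2.1 -0.6]
top mLL [ 0.1 -0.6]
top mLR [ 0.9 -1.1]
top barF [-0.3 -0.4]
top barN [ 0.7 -1.4]
[[ 0.5943 -0.0978  0.122 ]
 [ 0.5772 -0.1     0.1441]
 [ 0.5728  0.0431  0.2392]
 [ 0.4884  0.0323  0.1057]
 [ 0.6168  0.0487  0.117 ]]
[[122.49721332 513.67976838]
 [366.67959919 710.06525719]
 [599.81947597 475.96925854]
 [359.99827117 309.59087317]]
[[237.01533166 531.7512204 ]
 [564.0132886  487.73743723]
 [507.76240745 114.3537271 ]
 [185.79025304 155.92733889]]
```

```bash
cat > ov.py <<'E'
from fit import *
import sys
def ov(p,name):
    out=[]
    for n in("side","top"):
        c={'side':(150,290,255,415),'top':(105,225,235,375)}[n];S=5
        im=cv2.resize(G[n]["frame"][c[0]:c[1],c[2]:c[3],::-1],None,fx=S,fy=S,interpolation=cv2.INTER_CUBIC)
        def poly(P,col,cl=True):
            q=((proj(n,W(p,P))-[c[2],c[0]]+.5)*S).round().astype(int);cv2.polylines(im,[q.reshape(-1,1,2)],cl,col,1)
        poly([PL[k] for k in('LL','LR','TR','TL')],(0,0,255))
        poly([PL[k] for k in('mLL','mLR','mUR','mUL')],(0,255,0))
        poly([m+a*u+b*y for a,b in((-23,-23),(-23,23),(23,23),(23,-23))],(0,255,255))
        poly([np.array([-30,0,122])+19*np.cos(a)*u+19*np.sin(a)*y for a in np.linspace(0,6.28,40)],(255,0,0))
        poly([PL['barF'],PL['barN']],(255,255,0),False)
        cv2.imwrite(f"pics/{name}_{n}.png",im)
if __name__=="__main__": ov(np.load("pose.npy"),"ov1")
E
python3 ov.py
```

```text
(no output)
```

View pics/ov1_side.png

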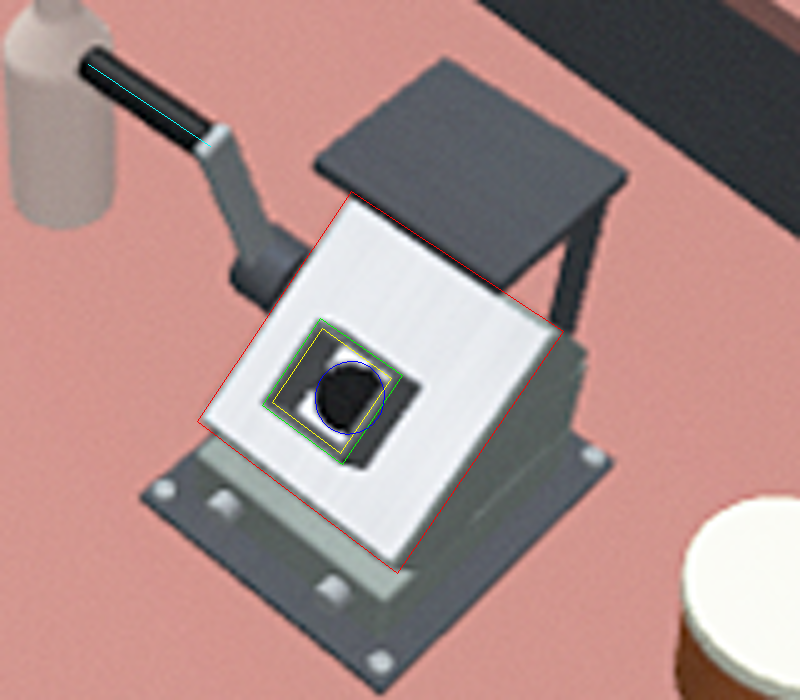

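View pics/ov1_top.png

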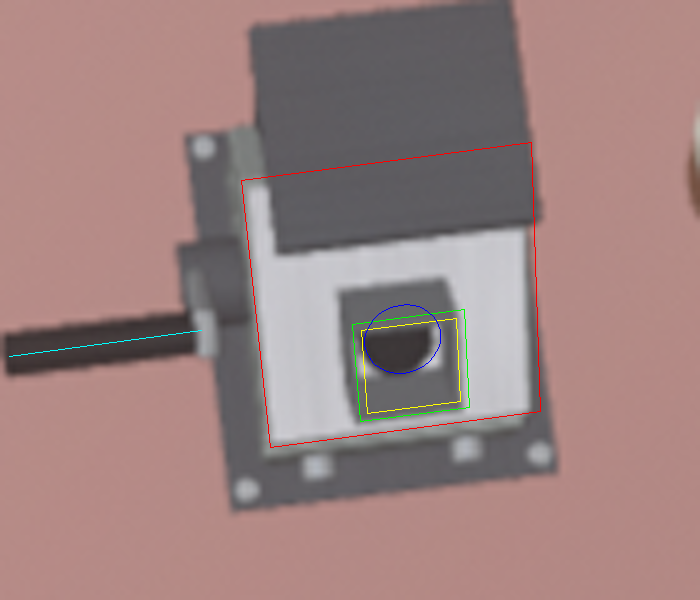

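```bash
cat > fit2.py <<'E'
import fit; from fit import *
del obs['side']['mUR']
foot={'side':{0:(142,495),1:(380,690),2:(612,462)},'top':{0:(232,510),1:(557,470),3:(187,135)}}
def res2(q):
    r=[res(q[:3])+0.4]
    F=np.array([(q[3],90,q[4]),(q[3],-90,q[4]),(q[3]+210,-90,q[4]),(q[3]+210,90,q[4])])
    for n in foot:
        k=list(foot[n]);o=(np.array([foot[n][i] for i in k])-2)/5+off[n]
        r.append((proj(n,W(q[:3],F[k]))-o).ravel())
    return np.concatenate(r)
f=least_squares(res2,[.62,-.09,.12,-100,5],loss='soft_l1',x_scale=[.01,.01,.01,3,3]);p=f.x;print(p.round(4));np.save("pose.npy",p[:3]);print(f.fun.reshape(-1,2).round(1).tolist())
p=p[:3]
print(W(p,[(-30,0,122),m,bar(1.31,0),bar(0,0),(11,142.5,117)]).round(4))
import ov;ov.ov(p,"ov2")
E
python3 fit2.py
```

```text
[ 6.24300e-01 -9.26000e-02  1.21900e-01 -9.32054e+01  3.91430e+00]
[[-1.9, -0.1], [-0.6, 2.0], [1.5, -0.1], [-0.4, -1.0], [-1.6, -0.2], [-0.5, 0.3], [-0.8, -0.8], [0.7, 1.7], [0.2, 0.7], [1.8, -0.2], [-0.3, -0.4], [0.5, -0.8], [-0.8, -0.5], [0.3, -1.4], [-0.9, 0.3], [0.1, 0.4], [0.4, -0.1], [0.1, 0.1], [0.7, -0.4], [-0.8, -0.2]]
[[ 0.5945 -0.0962  0.122 ]
 [ 0.5774 -0.0983  0.1441]
 [ 0.5739  0.0448  0.2392]
 [ 0.4893  0.0345  0.1057]
 [ 0.6179  0.0502  0.117 ]]
```

View pics/ov2_top.png

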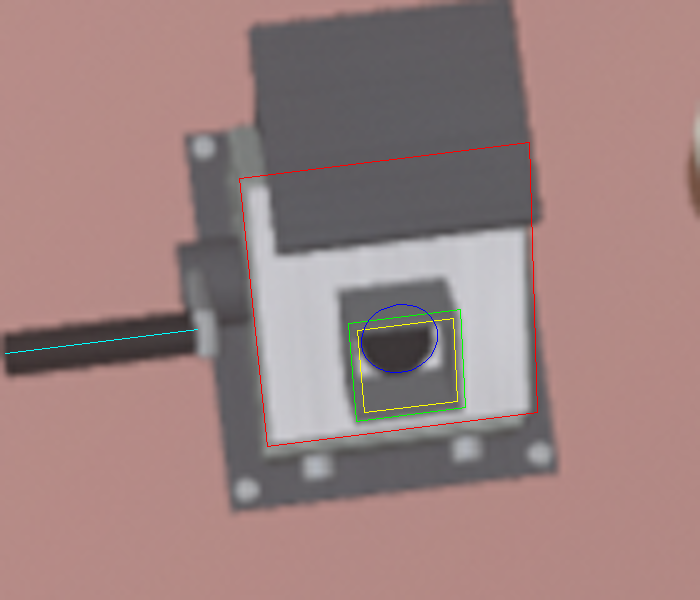

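View pics/ov2_side.png

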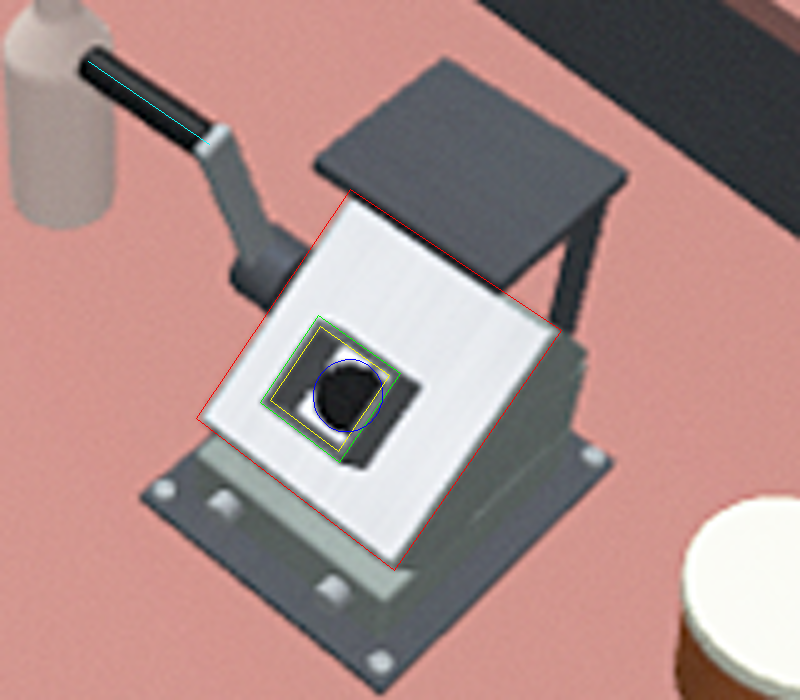

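```bash
cat > plan.py <<'E'
from fit import *
from scipy.spatial.transform import Rotation as Ro
p=np.load("pose.npy");psi=p[2]
Rs=Ro.from_euler('z',psi).as_matrix()
def frame(tilt):  # tool tilted forward by tilt: z=(sin,0,-cos), y=(cos,0,sin)
    z=np.array([np.sin(tilt),0,-np.cos(tilt)]);yy=np.array([np.cos(tilt),0,np.sin(tilt)])
    return Rs@np.c_[np.cross(yy,z),yy,z]
def now():
    s=observe();return np.array(s["position"]),Ro.from_euler('xyz',s["tool_rot"]).as_matrix(),s
def rel(R,pos,R0,p0):
    return ((pos-p0)*1000).round(1).tolist(),Ro.from_matrix(R@R0.T).as_rotvec().round(3).tolist()
E
python3 - <<'E'
from plan import *
print(tips_ahead, tips_ahead() if callable(tips_ahead) else '')
p0,R0,s=now();R=frame(np.radians(38))
B=W(p,[(-30,0,122)])[0]
for st in(.15,.06):
    pos=B-R[:,2]*(.025+st);print(st,pos.round(4),rel(R,pos,R0,p0))
for n,l in(("bottle","bottle"),("tub","tub"),("sander","sander")):
    pass
# hood front edge from top image at z=.221
g=G['top']
for px in((280,250),(540,220)):
    q=(np.array(px)-2)/5+off['top'];d=g["T"][:3,:3]@[(q[0]-g["cx"])/g["fx"],(q[1]-g["cy"])/g["fy"],1];t0=g["T"][:3,3]
    P=t0+d*(.221-t0[2])/d[2];print("hood",P,(Rs.T@(P-[p[0],p[1],0])).round(4))
for l in("bottle","tub"):
    mk=np.load(f"m_top_{l}.npy");v,uu=np.nonzero(mk);print(l,uu.min(),uu.max(),v.min(),v.max())
E
```

```text
0.025 
0.15 [ 0.4876 -0.1093  0.2599] ([208.5, -668.5, 3.6], [0.398, -0.564, -0.948])
0.06 [ 0.5426 -0.1026  0.189 ] ([263.5, -661.8, -67.3], [0.398, -0.564, -0.948])
hood [ 0.61771537 -0.035073    0.221     ] [0.0005 0.0579 0.221 ]
hood [ 0.63095433 -0.15272542  0.221     ] [-0.0007 -0.0605  0.221 ]
bottle 178 213 144 178
tub 373 418 110 155
```

>>> {"op": "move_arm", "data": {"motion": [[[20,-20,50],[0,0,0]],[[50,-60,100],[0,0,0]],[[80,-105,130],[0.04,-0.056,-0.095]],[[110,-155,150],[0.08,-0.112,-0.19]],[[135,-205,160],[0.12,-0.168,-0.285]],[[155,-260,160],[0.16,-0.224,-0.38]],[[170,-315,160],[0.2,-0.28,-0.475]],[[180,-370,160],[0.24,-0.336,-0.57]],[[185,-425,155],[0.28,-0.392,-0.66]],[[190,-480,150],[0.32,-0.448,-0.76]],[[195,-535,145],[0.36,-0.504,-0.85]],[[200,-590,140],[0.398,-0.564,-0.948]]], "jaw": 0}}

```text
clock: 2.6
position: [0.4788, -0.0328, 0.3966]
tool_rot: [2.475, -0.001, 1.689]
force: [2.2, 0.5, 0.5]
grip_width: -0.0002
```

```bash
python3 - <<'E'
from plan import *
p0,R0,s=now();R=frame(np.radians(38))
print(s["clock"],p0,s["qpos"],s["grip_width"],s["force"])
B=W(p,[(-30,0,122)])[0]
for st in(.10,.05,.02,.005):
    pos=B-R[:,2]*(.025+st);print(st,pos.round(4),rel(R,pos,R0,p0))
E
```

```text
2.6 [ 0.47883314 -0.03283255  0.39658166] [-0.61225432 -0.20503417  0.50787108  2.25037162  0.18671831  0.40851563
 -0.10672459] -0.00024477962396589727 [2.20996543 0.49116816 0.48829725]
0.1 [ 0.5181 -0.1056  0.2205] ([39.3, -72.7, -176.1], [-0.001, 0.003, 0.003])
0.05 [ 0.5487 -0.1018  0.1811] ([69.8, -69.0, -215.5], [-0.001, 0.003, 0.003])
0.02 [ 0.567  -0.0996  0.1575] ([88.2, -66.7, -239.1], [-0.001, 0.003, 0.003])
0.005 [ 0.5762 -0.0984  0.1456] ([97.3, -65.6, -250.9], [-0.001, 0.003, 0.003])
```

>>> {"op": "move_arm", "data": {"motion": [[[5,-35,-25],[0,0,0]],[[10,-70,-60],[0,0.003,0.003]],[[20,-73,-105],[0,0.003,0.003]],[[30,-73,-145],[0,0.003,0.003]],[[39,-73,-176],[-0.001,0.003,0.003]],[[39,-73,-176],[-0.001,0.003,0.003]],[[39,-73,-176],[-0.001,0.003,0.003]]]}}

```text
clock: 3.48
position: [0.4705, -0.0868, 0.2834]
tool_rot: [2.481, 0.012, 1.688]
force: [-5.6, -31.5, -7.2]
grip_width: -0.0001
```

```bash
python3 - <<'E'
from plan import *
p0,R0,s=now();R=frame(np.radians(38))
print(s["clock"],p0,s["qpos"].round(3),s["force"])
B=W(p,[(-30,0,122)])[0]
for st in(.06,.035,.02,.005,0,-.005):
    pos=B-R[:,2]*(.025+st);print(st,pos.round(4),rel(R,pos,R0,p0))
for n in("side","top"):
    g=grab_frame(n);c={'side':(150,290,255,415),'top':(105,225,235,375)}[n]
    cv2.imwrite(f"pics/a_{n}.png",cv2.resize(g["frame"][c[0]:c[1],c[2]:c[3],::-1],None,fx=4,fy=4,interpolation=cv2.INTER_CUBIC))
E
```

```text
3.475 [ 0.4704915  -0.08682665  0.28341474] [-1.416 -0.305  1.423  2.431  1.108  0.197 -0.814] [ -5.6182066  -31.54704108  -7.19914616]
0.06 [ 0.5426 -0.1026  0.189 ] ([72.1, -15.7, -94.4], [0.012, -0.002, 0.004])
0.035 [ 0.5578 -0.1007  0.1693] ([87.3, -13.9, -114.1], [0.012, -0.002, 0.004])
0.02 [ 0.567  -0.0996  0.1575] ([96.5, -12.7, -126.0], [0.012, -0.002, 0.004])
0.005 [ 0.5762 -0.0984  0.1456] ([105.7, -11.6, -137.8], [0.012, -0.002, 0.004])
0 [ 0.5792 -0.0981  0.1417] ([108.7, -11.2, -141.7], [0.012, -0.002, 0.004])
-0.005 [ 0.5823 -0.0977  0.1378] ([111.8, -10.9, -145.7], [0.012, -0.002, 0.004])
```

View pics/a_side.png

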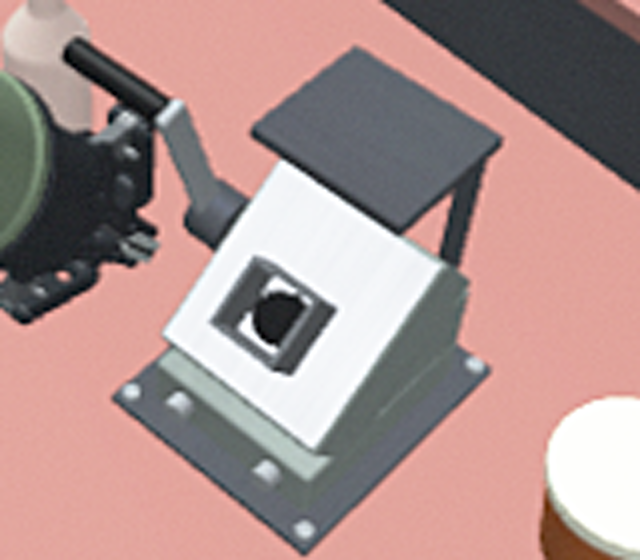

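View pics/a_top.png

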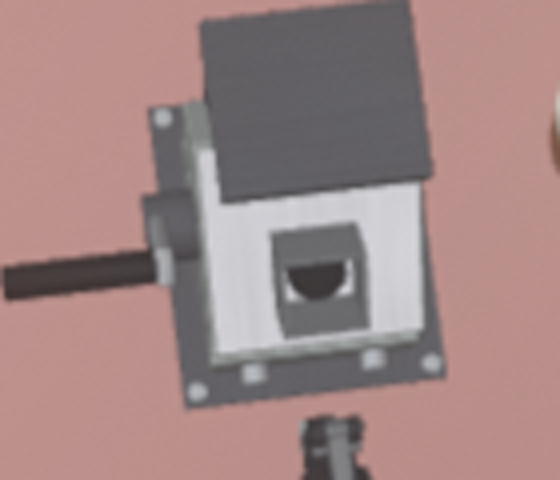

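```bash
cat > fk.py <<'E'
import numpy as np, itertools
from scipy.optimize import least_squares
from scipy.spatial.transform import Rotation as Ro
rz=lambda a:Ro.from_euler('z',a).as_matrix(); ry=lambda a:Ro.from_euler('y',a).as_matrix()
D=[([-1.178,.5215,-.036,1.5995,.021,1.021,-.113],[.279,.559,.256],[-3.14,0,2.679]),
([-0.61225432,-0.20503417,0.50787108,2.25037162,0.18671831,0.40851563,-0.10672459],[0.4788,-0.0328,0.3966],[2.475,-.001,1.689]),
([-1.416,-.305,1.423,2.431,1.108,.197,-.814],[.4705,-.0868,.2834],[2.481,.012,1.688])]
def fk(q,s,L):
    h,L1,L2,L3,a1,a2,a3,o1,o7=L
    x=np.array([1,0,0]);z=np.array([0,0,1]);
    R=rz(s[0]*q[0]+o1);P=h*z;R=R@ry(q[1]);P=P+R@(L1*z+a1*x);R=R@rz(s[1]*q[2]);R=R@ry(q[3]);P=P+R@(L2*z+a2*x)
    R=R@rz(s[2]*q[4])@ry(q[5]);P=P+R@(L3*z+a3*x);R=R@rz(s[3]*q[6]+o7);return P,R
if __name__=="__main__":
    best=[]
    for s in itertools.product((1,-1),repeat=4):
      for o1 in(0,1.57,3.14,-1.57):
       for o7 in(0,1.57,3.14,-1.57):
        def r(o):
            out=[]
            for q,P,e in D:
                p,R=fk(q,s,[0]*7+list(o));out.append((R-Ro.from_euler('xyz',e).as_matrix()).ravel())
            return np.concatenate(out)
        f=least_squares(r,[o1,o7]);best.append((f.cost,s,f.x.round(3)))
    best.sort(key=lambda b:b[0]);print(best[:3])
    s=best[0][1];o=best[0][2]
    M=[];b=[]
    for q,P,e in D:
        p0,_=fk(q,s,[0]*7+list(o));A=np.c_[tuple(fk(q,s,list(np.eye(7)[i])+list(o))[0] for i in range(7))];M.append(A);b.append(P)
    M=np.vstack(M);b=np.concatenate(b)
    for c in([0,1,2,3],[0,1,2,3,4,5],list(range(7))):
        l,re,_,_=np.linalg.lstsq(M[:,c],b,rcond=None);print(c,l.round(4),(M[:,c]@l-b).round(4))
E
python3 fk.py
```

```text
[(np.float64(4.737757156750602e-06), (-1, -1, -1, -1), array([-0.   ,  1.571])), (np.float64(4.737757156750609e-06), (-1, -1, -1, -1), array([-0.   ,  1.571])), (np.float64(4.7377571567508886e-06), (-1, -1, -1, -1), array([-0.   ,  1.571]))]
[0, 1, 2, 3] [0.284  0.6198 0.3765 0.3935] [-0.0506  0.0277 -0.0249 -0.0142  0.0445  0.0054 -0.0007  0.0088  0.0195]
[0, 1, 2, 3, 4, 5] [ 0.4748  0.6524  0.5082  0.4365 -0.0733  0.1383] [-0.0576  0.0227  0.0009 -0.0049  0.0264 -0.0043  0.0032 -0.0107  0.0033]
[0, 1, 2, 3, 4, 5, 6] [ 0.4902  0.6614  0.5032  0.4576 -0.1205  0.175  -0.0601] [-0.0597  0.0237 -0.002  -0.0077  0.0127  0.0012  0.0058 -0.0026  0.0008]
```

>>> {"op": "move_arm", "data": {"motion": [[[0,10,40],[0,0,0]],[[5,20,85],[0,0.02,0]],[[15,30,130],[0,0.06,0]],[[35,30,170],[0,0.15,0]]]}}

```text
clock: 4.08
position: [0.5043, -0.0574, 0.4566]
tool_rot: [2.631, -0.01, 1.689]
force: [0.7, -3.0, -1.7]
grip_width: -0.0004
```

```bash
cat > log.py <<'E'
from workcell import observe
import json
s=observe();r=[list(map(float,s[k])) for k in("qpos","position","tool_rot")]
open("log.jsonl","a").write(json.dumps(r)+"\n")
print(s["clock"],[[round(v,3) for v in x] for x in r],s["force"].round(1))
E
python3 log.py
```

```text
4.075 [[-1.06, -0.254, 0.916, 1.984, 0.259, 0.811, -0.122], [0.504, -0.057, 0.457], [2.631, -0.01, 1.689]] [ 0.7 -3.  -1.7]
```

>>> {"op": "move_arm", "data": {"motion": [[[25,0,20],[0,0.15,0]],[[60,0,30],[0,0.3,0]],[[90,0,30],[0.03,0.35,0]],[[90,0,30],[0.03,0.35,0]],[[90,0,30],[0.03,0.35,0]]]}}

```text
clock: 4.7
position: [0.5981, -0.0558, 0.4843]
tool_rot: [2.973, -0.079, 1.681]
force: [0.2, 1.1, 2.3]
grip_width: 0.0003
```

```bash
python3 log.py; python3 - <<'E'
import fk,json,numpy as np
from fk import *
L=[json.loads(l) for l in open("log.jsonl")]
DD=D+L
s=(-1,)*4;o1,o7=0,np.pi/2
for q,P,e in DD:
    R=fk.fk(q,s,[0]*7+[o1,o7])[1];print((R-Ro.from_euler('xyz',e).as_matrix()).round(3).max())
# general linear: base offset(3, only z,x?), per link offsets
def cols(q):
    R=rz(-q[0]);C=[np.array([[0],[0],[1.]]),R[:,[0,1]]]
    R=R@ry(q[1]);C.append(R)            # link after j2
    R=R@rz(-q[2]);C.append(R[:,[0,1]])
    R=R@ry(q[3]);C.append(R)
    R=R@rz(-q[4]);C.append(R[:,[0,1]])
    R=R@ry(q[5]);C.append(R)
    return np.hstack(C)
M=np.vstack([cols(q) for q,_,_ in DD]);b=np.concatenate([P for _,P,_ in DD])
names="h b1x b1y l1x l1y l1z e1x e1y l2x l2y l2z w1x w1y l3x l3y l3z".split()
print(M.shape,np.linalg.matrix_rank(M,1e-3))
import itertools
# y offsets hypothesised: sparse fits
keep=["h","l1z","l2z","l3z"]
rest=[n for n in names if n not in keep]
res=[]
for k in(1,2,3):
  for c in itertools.combinations(rest,k):
    idx=[names.index(n) for n in keep+list(c)]
    l,*_=np.linalg.lstsq(M[:,idx],b,rcond=None);res.append((np.abs(M[:,idx]@l-b).max(),keep+list(c),l.round(3)))
  res.sort(key=lambda r:r[0])
  for r in res[:5]:print(r)
E
```

```text
4.7 [[-0.668, 0.407, 1.075, 1.465, -0.51, 1.373, 0.529], [0.598, -0.056, 0.484], [2.973, -0.079, 1.681]] [0.2 1.1 2.3]Traceback (most recent call last):
  File "<stdin>", line 7, in <module>
AttributeError: 'function' object has no attribute 'fk'
```

```bash
cat > kfit.py <<'E'
import json,numpy as np,itertools
from fk import D,rz,ry,Ro,fk as FK
L=[json.loads(l) for l in open("log.jsonl")]
DD=D+L
for q,P,e in DD:
    R=FK(q,(-1,)*4,[0]*7+[0,np.pi/2])[1];print((R-Ro.from_euler('xyz',e).as_matrix()).round(3).max())
def cols(q):
    R=rz(-q[0]);C=[np.array([[0],[0],[1.]]),R[:,[0,1]]]
    R=R@ry(q[1]);C.append(R)
    R=R@rz(-q[2]);C.append(R[:,[0,1]])
    R=R@ry(q[3]);C.append(R)
    R=R@rz(-q[4]);C.append(R[:,[0,1]])
    R=R@ry(q[5]);C.append(R)
    return np.hstack(C)
M=np.vstack([cols(q) for q,_,_ in DD]);b=np.concatenate([P for _,P,_ in DD])
names="h b1x b1y l1x l1y l1z e1x e1y l2x l2y l2z w1x w1y l3x l3y l3z".split()
keep=["h","l1z","l2z","l3z"]
rest=[n for n in names if n not in keep]
for k in(0,1,2,3,4):
  res=[]
  for c in itertools.combinations(rest,k):
    idx=[names.index(n) for n in keep+list(c)]
    l,*_=np.linalg.lstsq(M[:,idx],b,rcond=None);res.append((np.abs(M[:,idx]@l-b).max().round(4),list(c),l.round(3)))
  res.sort(key=lambda r:r[0])
  for r in res[:4]:print(r)
E
python3 kfit.py
```

```text
0.002
0.0
0.001
-0.0
0.0
(np.float64(0.0551), [], array([0.314, 0.543, 0.431, 0.308]))
(np.float64(0.0101), ['e1y'], array([ 0.345,  0.526,  0.427,  0.323, -0.052]))
(np.float64(0.0101), ['l2y'], array([ 0.345,  0.526,  0.427,  0.323, -0.052]))
(np.float64(0.0183), ['w1y'], array([ 0.302,  0.521,  0.443,  0.269, -0.051]))
(np.float64(0.0183), ['l3y'], array([ 0.302,  0.521,  0.443,  0.269, -0.051]))
(np.float64(0.0002), ['b1y', 'e1y'], array([ 0.321,  0.53 ,  0.42 ,  0.303, -0.021, -0.038]))
(np.float64(0.0002), ['b1y', 'l2y'], array([ 0.321,  0.53 ,  0.42 ,  0.303, -0.021, -0.038]))
(np.float64(0.0002), ['l1y', 'e1y'], array([ 0.321,  0.53 ,  0.42 ,  0.303, -0.021, -0.038]))
(np.float64(0.0002), ['l1y', 'l2y'], array([ 0.321,  0.53 ,  0.42 ,  0.303, -0.021, -0.038]))
(np.float64(0.0002), ['b1x', 'b1y', 'e1y'], array([ 0.321,  0.53 ,  0.421,  0.303, -0.   , -0.021, -0.037]))
(np.float64(0.0002), ['b1x', 'b1y', 'l2y'], array([ 0.321,  0.53 ,  0.421,  0.303, -0.   , -0.021, -0.037]))
(np.float64(0.0002), ['b1x', 'l1y', 'e1y'], array([ 0.321,  0.53 ,  0.421,  0.303, -0.   , -0.021, -0.037]))
(np.float64(0.0002), ['b1x', 'l1y', 'l2y'], array([ 0.321,  0.53 ,  0.421,  0.303, -0.   , -0.021, -0.037]))
(np.float64(0.0001), ['b1x', 'b1y', 'l1x', 'e1y'], array([ 0.321,  0.53 ,  0.421,  0.303, -0.001, -0.021,  0.   , -0.038]))
(np.float64(0.0001), ['b1x', 'b1y', 'l1x', 'l2y'], array([ 0.321,  0.53 ,  0.421,  0.303, -0.001, -0.021,  0.   , -0.038]))
(np.float64(0.0001), ['b1x', 'b1y', 'e1x', 'e1y'], array([ 0.32 ,  0.53 ,  0.42 ,  0.303, -0.   , -0.021,  0.   , -0.038]))
(np.float64(0.0001), ['b1x', 'b1y', 'e1x', 'l2y'], array([ 0.32 ,  0.53 ,  0.42 ,  0.303, -0.   , -0.021,  0.   , -0.038]))
```

```bash
cat > ik.py <<'E'
from plan import *
from fk import rz,ry
lo=np.array([-2.91,-.3,-1.5,.17,-1.26,.16,-2.52]);hi=np.array([2.91,2.13,1.42,2.43,4.41,1.93,2.52])
def K(q):
    R=rz(-q[0]);P=np.array([0,0,.321])+R@[0,-.021,0]
    R=R@ry(q[1]);P=P+R@[0,0,.53];R=R@rz(-q[2]);P=P+R@[0,-.038,0];R=R@ry(q[3]);P=P+R@[0,0,.42]
    R=R@rz(-q[4])@ry(q[5]);P=P+R@[0,0,.303];return P,R@rz(-q[6]+np.pi/2)
def err(q,P,R):
    p_,R_=K(q);return np.r_[(p_-P),.3*Ro.from_matrix(R@R_.T).as_rotvec()]
def ik(P,R,seeds,marg=.03):
    out=[]
    for s in seeds:
        f=least_squares(lambda q:np.r_[err(q,P,R)*100,.001*(q-s)],np.clip(s,lo+marg+.001,hi-marg-.001),bounds=(lo+marg,hi-marg))
        e=err(f.x,P,R)
        if np.abs(e).max()<1e-3:
            out.append((np.min(np.minimum(f.x-lo,hi-f.x)[1:]),f.x))
    out.sort(key=lambda t:-t[0]);return out
E
cat > t1.py <<'E'
from ik import *
rng=np.random.default_rng(0)
seeds=[now()[2]["qpos"]]+[rng.uniform(lo,hi) for _ in range(25)]
seeds=[np.r_[s] for s in seeds]
B=W(p,[(-30,0,122)])[0]
for td in(38,30,25,20):
  n=-frame(np.radians(38))[:,2]
  for st in(0,.035,.08):
    for jy in(0,1):
      R=frame(np.radians(td))
      if jy:R=R@rz(np.pi/2)
      P=B+n*st-R[:,2]*.025
      o=ik(P,R,seeds)
      print(td,st,jy,len(o),[(round(a,2),b.round(2).tolist()) for a,b in o[:1]])
E
python3 t1.py
```

```text
Still running in the background as job /tmp/bash_jobs.1000/b3100d5888c8 (pid 813). You'll get a notice when it ends.
```

```bash
cat /tmp/bash_jobs.1000/b3100d5888c8/stdout; kill -- -$(cat /tmp/bash_jobs.1000/b3100d5888c8/pid)
cat > sim.py <<'E'
from ik import *
def step(P,R,q,cen=0,mid=None,n=6):
    p0,R0,_=KJ(q);rv=Ro.from_matrix(R@R0.T)
    rv=rv.as_rotvec()
    for k in range(1,n+1):
        Pk=p0+(P-p0)*k/n;Rk=Ro.from_rotvec(rv*k/n).as_matrix()@R0
        for _ in range(2):
            p_,R_,J=KJ(q);e=e6(Pk,Rk,p_,R_);Jp=J.T@np.linalg.inv(J@J.T+1e-5*np.eye(6))
            dq=Jp@e
            if cen: dq=dq+(np.eye(7)-Jp@J)@(cen*(mid-q))
            q=np.clip(q+dq,lo,hi)
    return q
def run(q,P0,R0,rows,**k):
    tr=[q]
    for s,r in rows:
        q=step(P0+np.array(s)/1000,Ro.from_rotvec(r).as_matrix()@R0,q,**k);tr.append(q)
    return tr
E
python3 - <<'E'
from sim import *
qA=np.array([-1.178,.5215,-.036,1.5995,.021,1.021,-.113]);PA,RA,_=KJ(qA)
k=[(20,-20,50,0),(50,-60,100,0),(80,-105,130,.1),(110,-155,150,.2),(135,-205,160,.3),(155,-260,160,.4),(170,-315,160,.5),(180,-370,160,.6),(185,-425,155,.7),(190,-480,150,.8),(195,-535,145,.9),(200,-590,140,1)]
rows=[((a,b,c),np.array([.398,-.564,-.948])*f) for a,b,c,f in k]
for cen in(0,.01,.03):
    for mid in((lo+hi)/2,qA):
        t=run(qA,PA,RA,rows,cen=cen,mid=mid);print(cen,t[-1].round(3))
print("obs  -0.612 -0.205 0.508 2.25 0.187 0.409 -0.107")
qB=np.array([-1.06,-.254,.916,1.984,.259,.811,-.122])
P,R,_=KJ(qB);rows=[((25,0,20),(0,.15,0)),((60,0,30),(0,.3,0)),((90,0,30),(.03,.35,0))]
print(run(qB,P,R,rows)[-1].round(3),"obs -0.668, 0.407, 1.075, 1.465, -0.51, 1.373, 0.529")
E
```

```text
0 [-0.615 -0.201  0.508  2.247  0.183  0.411 -0.104]
0 [-0.615 -0.201  0.508  2.247  0.183  0.411 -0.104]
0.01 [-0.217 -0.149  0.175  2.236 -0.072  0.392  0.143]
0.01 [-0.622 -0.203  0.514  2.248  0.189  0.412 -0.109]
0.03 [-0.201 -0.147  0.16   2.235 -0.081  0.392  0.152]
0.03 [-0.617 -0.202  0.51   2.247  0.185  0.411 -0.105]
obs  -0.612 -0.205 0.508 2.25 0.187 0.409 -0.107
[-0.685  0.413  1.111  1.467 -0.522  1.385  0.539] obs -0.668, 0.407, 1.075, 1.465, -0.51, 1.373, 0.529
```

```bash
cat > t2.py <<'E'
from sim import *
s=observe();q0=np.array(s["qpos"]);P0,R0,_=KJ(q0);print(P0-s["position"])
n=-frame(np.radians(38))[:,2];uw=frame(np.radians(38))[:,1]
B=W(p,[(-30,0,122)])[0]
def tgt(td,st,R):  # leading edge at B+6mm u
    return B+n*st+uw*.006-R[:,1 if 0 else 2]*.025-fwd(td)*.011
fwd=lambda td:frame(np.radians(td))[:,1]
def seq(td,sg,wp):
    R=frame(np.radians(td))@rz(sg*np.pi/2)
    pts=[]
    for w in wp:pts.append((np.array(w),R))
    for st in(.10,.05,.02,0,-.007):pts.append((tgt(td,st,R),R))
    q=q0;mm=9;tr=[]
    for P,Rr in pts:
        q=step(P,Rr,q,n=60)
        p_,R_,_=KJ(q);e=np.abs(p_-P).max()
        mg=np.minimum(q-lo,hi-q)[1:];tr.append((q.round(2),mg.min().round(2),e.round(4)))
        mm=min(mm,mg.min() if e<1e-3 else -1)
    return mm,tr
if __name__=="__main__":
  for td in(18,20,23):
    for sg in(1,-1):
      for wp in([(.53,-.1,.4)],[(.55,-.1,.45),(.53,-.1,.35)],[(.6,-.1,.35),(.55,-.1,.3)],[(.55,-.25,.4)],[(.55,-.35,.4)],[(.5,.1,.4)]):
        m,tr=seq(td,sg,wp);print(td,sg,wp,round(m,2),[(t[0].tolist(),float(t[1])) for t in tr[-1:]])
E
python3 t2.py
```

```text
[-0.0007655   0.00046333  0.00111549]
18 1 [(0.53, -0.1, 0.4)] -1 [([-0.44, 0.69, 0.78, 2.05, -1.23, 0.57, -0.24], 0.03)]
18 1 [(0.55, -0.1, 0.45), (0.53, -0.1, 0.35)] -1 [([-0.43, 0.68, 0.76, 2.05, -1.22, 0.56, -0.25], 0.04)]
18 1 [(0.6, -0.1, 0.35), (0.55, -0.1, 0.3)] 0.0 [([-0.47, 0.71, 0.82, 2.05, -1.26, 0.6, -0.22], 0.0)]
18 1 [(0.55, -0.25, 0.4)] -1 [([-0.47, 0.71, 0.82, 2.05, -1.26, 0.6, -0.22], 0.0)]
18 1 [(0.55, -0.35, 0.4)] -1 [([-0.47, 0.71, 0.82, 2.05, -1.26, 0.6, -0.22], 0.0)]
18 1 [(0.5, 0.1, 0.4)] -1 [([-0.28, 0.6, 0.52, 2.04, -1.0, 0.43, -0.43], 0.26)]
18 -1 [(0.53, -0.1, 0.4)] 0.0 [([-0.15, 0.56, 0.34, 2.04, -0.79, 0.36, 2.52], 0.0)]
18 -1 [(0.55, -0.1, 0.45), (0.53, -0.1, 0.35)] 0.0 [([-0.15, 0.56, 0.34, 2.04, -0.79, 0.36, 2.52], 0.0)]
18 -1 [(0.6, -0.1, 0.35), (0.55, -0.1, 0.3)] 0.04 [([-0.13, 0.56, 0.31, 2.04, -0.74, 0.35, 2.48], 0.04)]
18 -1 [(0.55, -0.25, 0.4)] 0.01 [([-0.15, 0.56, 0.33, 2.04, -0.78, 0.35, 2.51], 0.01)]
18 -1 [(0.55, -0.35, 0.4)] 0.0 [([-0.11, 0.55, 0.28, 2.03, -0.71, 0.34, 2.44], 0.08)]
18 -1 [(0.5, 0.1, 0.4)] 0.0 [([-0.15, 0.56, 0.34, 2.04, -0
[... 1487 characters left out ...]
3 1 [(0.55, -0.35, 0.4)] -1 [([-0.19, 0.57, 0.41, 2.11, -1.26, 0.32, -0.15], 0.0)]
23 1 [(0.5, 0.1, 0.4)] -1 [([0.22, 0.52, -0.14, 2.09, -0.14, 0.16, -1.2], 0.0)]
23 -1 [(0.53, -0.1, 0.4)] 0.0 [([0.07, 0.52, 0.06, 2.09, -0.75, 0.18, 2.52], 0.0)]
23 -1 [(0.55, -0.1, 0.45), (0.53, -0.1, 0.35)] 0.0 [([0.07, 0.52, 0.06, 2.09, -0.75, 0.18, 2.52], 0.0)]
23 -1 [(0.6, -0.1, 0.35), (0.55, -0.1, 0.3)] 0.0 [([0.07, 0.52, 0.06, 2.09, -0.75, 0.18, 2.52], 0.0)]
23 -1 [(0.55, -0.25, 0.4)] 0.0 [([0.07, 0.52, 0.06, 2.09, -0.75, 0.18, 2.52], 0.0)]
23 -1 [(0.55, -0.35, 0.4)] 0.0 [([0.07, 0.52, 0.06, 2.09, -0.75, 0.18, 2.52], 0.0)]
23 -1 [(0.5, 0.1, 0.4)] 0.0 [([0.07, 0.52, 0.06, 2.09, -0.75, 0.18, 2.52], 0.0)]
```

```bash
cat > t3.py <<'E'
from t2 import *
import sys
rng=np.random.default_rng(int(sys.argv[1]));td=float(sys.argv[2])
def path(pts,q,n=12):
    mm=9;end=None
    for P,R in pts:
        p0,R0,_=KJ(q);rv=Ro.from_matrix(R@R0.T).as_rotvec()
        for k in range(1,n+1):
            q=step(p0+(P-p0)*k/n,Ro.from_rotvec(rv*k/n).as_matrix()@R0,q,n=2)
            mm=min(mm,np.minimum(q-lo,hi-q)[1:].min())
            if mm<.02:return mm,q
    e=np.abs(KJ(q)[0]-P).max()
    return (mm if e<1e-3 else -1),q
if __name__=="__main__":
  best=.02
  import time;t0=time.time()
  while time.time()-t0<200:
    sg=rng.choice([1,-1]);wp=[]
    for k in range(rng.integers(1,4)):
        wp.append((rng.uniform([.45,-.3,.36],[.68,.35,.55]).round(2),rng.uniform(-15,25).round(),(sg*rng.uniform(-.6,1.4)).round(1)))
    pts=[(P,frame(np.radians(a))@rz(b)) for P,a,b in wp]
    R=frame(np.radians(td))@rz(sg*np.pi/2)
    pts+=[(tgt(td,st,R),R) for st in(.10,-.007)]
    m,q=path(pts,q0)
    if m>best: best=m;print(td,sg,[(w[0].tolist(),w[1],w[2]) for w in wp],round(m,3),q.round(2).tolist(),flush=True)
E
for a in "1 20" "2 20" "3 18" "4 22"; do python3 t3.py $a > o_${a// /_}.txt & done; wait; tail -n 2 o_*.txt
```

```text
==> o_1_20.txt <==
[-0.0007655   0.00046333  0.00111549]

==> o_2_20.txt <==
this script no longer has the robot

==> o_3_18.txt <==
this script no longer has the robot

==> o_4_22.txt <==
this script no longer has the robotException ignored in: <_io.TextIOWrapper mode='rw' encoding='UTF-8'>
Traceback (most recent call last):
BrokenPipeError: [Errno 32] Broken pipe
Traceback (most recent call last):
  File "t3.py", line 20, in <module>
    wp.append((rng.uniform([.45,-.3,.36],[.68,.35,.55]).round(2),rng.uniform(-15,25).round(),(sg*rng.uniform(-.6,1.4)).round(1)))
                                                                 ^^^^^^^^^^^^^^^^^^^^^^^^^
AttributeError: 'float' object has no attribute 'round'
Exception ignored in: <_io.TextIOWrapper mode='rw' encoding='UTF-8'>
Traceback (most recent call last):
BrokenPipeError: [Errno 32] Broken pipe
Exception ignored in: <_io.TextIOWrapper mode='rw' encoding='UTF-8'>
Traceback (most recent call last):
BrokenPipeError: [Errno 32] Broken pipe
```

```bash
mkdir -p off; cp fit.py plan.py ik.py sim.py t2.py t3.py off/; cd off
echo "import numpy as np, cv2" > h.py; cp ../*.npz ../pose.npy ../log.jsonl .
sed -i 's/^s=observe();q0=.*/import json\nq0=np.array(json.loads(open("log.jsonl").read().strip().split("\\n")[-1])[0])/' t2.py
python3 - <<'E'
s=open("t3.py").read()
s=s.replace("rng=np.random.default_rng(int(sys.argv[1]));td=float(sys.argv[2])\n","")
i=s.index('if __name__')
s=s[:i]+'''
import time,multiprocessing as mp
def work(a):
  seed,td=a;rng=np.random.default_rng(seed);best=.02;out=[];t0=time.time()
  while time.time()-t0<240:
    sg=int(rng.choice([1,-1]));wp=[]
    for k in range(rng.integers(1,4)):
        wp.append((rng.uniform([.45,-.3,.36],[.68,.35,.55]).round(2),round(rng.uniform(-15,25)),round(sg*rng.uniform(-.6,1.4),1)))
    pts=[(P,frame(np.radians(a))@rz(b)) for P,a,b in wp]
    R=frame(np.radians(td))@rz(sg*np.pi/2)
    pts+=[(tgt(td,st,R),R) for st in(.10,-.007)]
    m,q=path(pts,q0)
    if m>best: best=m;out.append((td,sg,[(w[0].tolist(),w[1],w[2]) for w in wp],round(m,3),q.round(2).tolist()))
  return out
if __name__=="__main__":
  with mp.Pool(4) as po:
    for o in po.map(work,[(1,20),(2,20),(3,18),(4,23)]):
      for l in o[-3:]:print(l)
'''
open("t3.py","w").write(s)
E
python3 t3.py
```

```text
(20, -1, [([0.46, -0.28, 0.37], 20, -0.1), ([0.52, 0.22, 0.42], 15, -0.1), ([0.52, -0.05, 0.39], -12, -1.1)], np.float64(0.101), [-0.0, 0.53, 0.14, 2.06, -0.62, 0.26, 2.38])
(20, -1, [([0.66, 0.29, 0.36], -15, -0.1)], np.float64(0.106), [-0.02, 0.53, 0.16, 2.06, -0.66, 0.27, 2.41])
(20, -1, [([0.47, -0.01, 0.53], 3, -1.1), ([0.5, 0.27, 0.49], -14, 0.4), ([0.62, 0.25, 0.43], -4, -1.3)], np.float64(0.106), [-0.02, 0.53, 0.16, 2.06, -0.66, 0.27, 2.41])
(20, -1, [([0.55, 0.28, 0.52], 0, -1.3), ([0.59, 0.2, 0.44], -7, 0.3), ([0.49, 0.09, 0.38], -14, -1.1)], np.float64(0.037), [-0.05, 0.54, 0.21, 2.06, -0.73, 0.28, 2.48])
(20, -1, [([0.46, 0.34, 0.44], -2, 0.5)], np.float64(0.088), [-0.03, 0.54, 0.18, 2.06, -0.68, 0.27, 2.43])
(20, 1, [([0.47, -0.14, 0.48], 18, -0.4), ([0.55, 0.08, 0.46], 6, 1.4), ([0.68, -0.16, 0.41], 1, -0.4)], np.float64(0.13), [-0.28, 0.6, 0.52, 2.07, -1.13, 0.41, -0.3])
(18, -1, [([0.48, -0.24, 0.51], -14, 0.5)], np.float64(0.162), [-0.06, 0.54, 0.22, 2.03, -0.61, 0.32, 2.36])
(18, -1, [([0.47, -0.21, 0.37], 6, -0.6), ([0.55, 0.17, 0.38], -6, 0.2)], np.float64(0.162), [-0.06, 0.54, 0.22, 2.03, -0.61, 0.32, 2.36])
(18, 1, [([0.54, -0.21, 0.52], 24, 0.1), ([0.54, 0.34, 0.5], 24, 0.2), ([0.57, 0.13, 0.53], 11, 1.1)], np.float64(0.188), [-0.26, 0.59, 0.49, 2.04, -0.97, 0.42, -0.46])
(23, 1, [([0.56, -0.0, 0.48], 20, -0.5), ([0.46, 0.15, 0.37], 24, 0.9)], np.float64(0.098), [-0.09, 0.54, 0.27, 2.1, -1.12, 0.26, -0.28])
```

```bash
cat > rows.py <<'E'
from t2 import *
def rows(P,R,N,q,extra=0):
    p0,R0,_=KJ(q);s=observe();pm=np.array(s["position"]);Rm=Ro.from_euler('xyz',s["tool_rot"]).as_matrix()
    rv=Ro.from_matrix(R@R0.T).as_rotvec();out=[];mx=0;mg=9
    d=(P-p0)*1000
    for k in range(1,N+1):
        f=k/N;out.append([np.round(d*f).tolist(),np.round(rv*f,3).tolist()])
        q2=step(p0+(P-p0)*f,Ro.from_rotvec(rv*f).as_matrix()@R0,q,n=6)
        mx=max(mx,(np.abs(q2-q)/(np.array([1.89,1.89,2.39,2.39,3.01,3.01,3.01])*.0875)).max());q=q2
        mg=min(mg,np.minimum(q-lo,hi-q)[1:].min())
    print(str(out).replace(" ",""),"per-row",np.linalg.norm(d)/N,np.linalg.norm(rv)/N,"speedfrac",mx.round(2),"margin",mg.round(3),q.round(2).tolist());return q
E
python3 - <<'E'
from rows import *
q=rows(np.array([.48,-.24,.51]),frame(np.radians(-14))@rz(.5),8,q0)
R=frame(np.radians(18))@rz(-np.pi/2)
rows(tgt(18,.10,R),R,12,q)
E
```

```text
[-0.0007655   0.00046333  0.00111549]
[[[-15.0,-23.0,3.0],[-0.018,0.051,-0.059]],[[-29.0,-46.0,6.0],[-0.036,0.103,-0.119]],[[-44.0,-69.0,9.0],[-0.054,0.154,-0.178]],[[-59.0,-92.0,12.0],[-0.072,0.205,-0.238]],[[-73.0,-115.0,15.0],[-0.089,0.256,-0.297]],[[-88.0,-139.0,18.0],[-0.107,0.308,-0.357]],[[-103.0,-162.0,22.0],[-0.125,0.359,-0.416]],[[-117.0,-185.0,25.0],[-0.143,0.41,-0.475]]] per-row 27.521430603297496 0.0804982796388554 speedfrac 0.31 margin 0.168 [-0.36, 0.56, 1.2, 1.31, -0.33, 1.76, 0.4]
[[[3.0,11.0,-24.0],[-0.003,-0.029,0.174]],[[7.0,22.0,-48.0],[-0.005,-0.058,0.348]],[[10.0,34.0,-71.0],[-0.008,-0.087,0.522]],[[13.0,45.0,-95.0],[-0.01,-0.116,0.696]],[[17.0,56.0,-119.0],[-0.013,-0.145,0.87]],[[20.0,67.0,-143.0],[-0.015,-0.174,1.044]],[[23.0,79.0,-166.0],[-0.018,-0.203,1.218]],[[27.0,90.0,-190.0],[-0.021,-0.232,1.392]],[[30.0,101.0,-214.0],[-0.023,-0.261,1.566]],[[33.0,112.0,-238.0],[-0.026,-0.29,1.74]],[[37.0,123.0,-261.0],[-0.028,-0.319,1.913]],[[40.0,135.0,-285.0],[-0.031,-0.348,2.087]]] per-row 26.48896014184839 0.176370806552553 speedfrac 1.0 margin 0.242 [-0.16, 0.32, 0.37, 2.12, -0.48, 0.46, 2.26]
```

>>> {"op": "move_arm", "data": {"motion": [[[-15,-23,3],[-0.018,0.051,-0.059]],[[-29,-46,6],[-0.036,0.103,-0.119]],[[-44,-69,9],[-0.054,0.154,-0.178]],[[-59,-92,12],[-0.072,0.205,-0.238]],[[-73,-115,15],[-0.089,0.256,-0.297]],[[-88,-139,18],[-0.107,0.308,-0.357]],[[-103,-162,22],[-0.125,0.359,-0.416]],[[-117,-185,25],[-0.143,0.41,-0.475]]]}}

```text
clock: 5.7
position: [0.4791, -0.2426, 0.5089]
tool_rot: [-2.926, 0.118, 1.203]
force: [0.3, 0.4, -0.3]
grip_width: 0.0004
```

```bash
python3 log.py; python3 - <<'E'
from rows import *
q=np.array(observe()["qpos"]);R=frame(np.radians(18))@rz(-np.pi/2)
q=rows(tgt(18,.10,R),R,12,q); rows(tgt(18,-.007,R),R,12,q)
E
```

```text
5.7 [[-0.363, 0.562, 1.206, 1.307, -0.328, 1.761, 0.405], [0.479, -0.243, 0.509], [-2.926, 0.118, 1.203]] [ 0.3  0.4 -0.3]
[-0.00058371  0.0007518   0.00096354]
[[[3.0,11.0,-24.0],[-0.002,-0.029,0.174]],[[7.0,23.0,-47.0],[-0.005,-0.058,0.348]],[[10.0,34.0,-71.0],[-0.007,-0.087,0.522]],[[14.0,46.0,-95.0],[-0.01,-0.116,0.697]],[[17.0,57.0,-119.0],[-0.012,-0.145,0.871]],[[21.0,68.0,-142.0],[-0.015,-0.174,1.045]],[[24.0,80.0,-166.0],[-0.017,-0.203,1.219]],[[28.0,91.0,-190.0],[-0.019,-0.231,1.393]],[[31.0,102.0,-214.0],[-0.022,-0.26,1.567]],[[35.0,114.0,-237.0],[-0.024,-0.289,1.741]],[[38.0,125.0,-261.0],[-0.027,-0.318,1.916]],[[41.0,137.0,-285.0],[-0.029,-0.347,2.09]]] per-row 26.561433962187536 0.1765413259670768 speedfrac 1.0 margin 0.241 [-0.16, 0.32, 0.37, 2.12, -0.48, 0.46, 2.26]
[[[5.0,1.0,-7.0],[-0.0,0.0,0.0]],[[11.0,1.0,-14.0],[-0.0,0.0,0.0]],[[16.0,2.0,-21.0],[-0.0,0.0,0.0]],[[22.0,3.0,-28.0],[-0.0,0.0,0.0]],[[27.0,3.0,-35.0],[-0.0,0.0,0.0]],[[33.0,4.0,-42.0],[-0.0,0.0,0.0]],[[38.0,5.0,-49.0],[-0.0,0.0,0.0]],[[44.0,5.0,-56.0],[-0.0,0.0,0.0]],[[49.0,6.0,-63.0],[-0.0,0.0,0.0]],[[54.0,7.0,-70.0],[-0.0,0.0,0.0]],[[60.0,7.0,-77.0],[-0.0,0.0,0.0]],[[65.0,8.0,-84.0],[-0.0,0.0,0.0]]] per-row 8.916667538697254 3.652845854637841e-09 speedfrac 0.12 margin 0.161 [-0.06, 0.54, 0.21, 2.03, -0.61, 0.32, 2.35]
```

>>> {"op": "move_arm", "data": {"motion": [[[3,11,-24],[-0.002,-0.029,0.174]],[[7,23,-47],[-0.005,-0.058,0.348]],[[10,34,-71],[-0.007,-0.087,0.522]],[[14,46,-95],[-0.01,-0.116,0.697]],[[17,57,-119],[-0.012,-0.145,0.871]],[[21,68,-142],[-0.015,-0.174,1.045]],[[24,80,-166],[-0.017,-0.203,1.219]],[[28,91,-190],[-0.019,-0.231,1.393]],[[31,102,-214],[-0.022,-0.26,1.567]],[[35,114,-237],[-0.024,-0.289,1.741]],[[38,125,-261],[-0.027,-0.318,1.916]],[[41,137,-285],[-0.029,-0.347,2.09]]]}}

```text
clock: 7.2
position: [0.5202, -0.1051, 0.2239]
tool_rot: [3.141, 0.321, -3.019]
force: [0.8, -0.7, 0.3]
grip_width: 0.0001
```

>>> {"op": "move_arm", "data": {"motion": [[[0,0,0],[0,0,0]],[[0,0,0],[0,0,0]]]}}

```text
clock: 7.45
position: [0.5201, -0.1065, 0.2251]
tool_rot: [3.14, 0.319, -3.032]
force: [0.2, -0.1, -0.0]
grip_width: 0.0004
```

```bash
python3 log.py; cat > look.py <<'E'
from rows import *
import sys
def view(name):
  for n in("side","top"):
    g=grab_frame(n);c={'side':(130,290,215,415),'top':(105,245,205,375)}[n]
    cv2.imwrite(f"pics/{name}_{n}.png",cv2.resize(g["frame"][c[0]:c[1],c[2]:c[3],::-1],None,fx=4,fy=4,interpolation=cv2.INTER_CUBIC))
E
python3 - <<'E'
from look import *
s=observe();q=np.array(s["qpos"]);R=frame(np.radians(18))@rz(-np.pi/2);pm=np.array(s["position"])
for st in(.1,.06,.03,.02,.01,0,-.005):print(st,((tgt(18,st,R)-pm)*1000).round(1),Ro.from_matrix(R@Ro.from_euler('xyz',s["tool_rot"]).as_matrix().T).as_rotvec().round(4))
view("b")
E
```

```text
7.45 [[-0.173, 0.32, 0.379, 2.124, -0.482, 0.454, 2.259], [0.52, -0.107, 0.225], [3.14, 0.319, -3.032]] [ 0.2 -0.1 -0. ]
[-0.00029652  0.00026512  0.00149195]
0.1 [-0.1  1.2 -0.3] [-0.0017  0.0043  0.0118]
0.06 [ 24.4   4.2 -31.8] [-0.0017  0.0043  0.0118]
0.03 [ 42.7   6.4 -55.4] [-0.0017  0.0043  0.0118]
0.02 [ 48.8   7.2 -63.3] [-0.0017  0.0043  0.0118]
0.01 [ 54.9   7.9 -71.2] [-0.0017  0.0043  0.0118]
0 [ 61.    8.7 -79.1] [-0.0017  0.0043  0.0118]
-0.005 [ 64.1   9.1 -83. ] [-0.0017  0.0043  0.0118]
```

View pics/b_side.png

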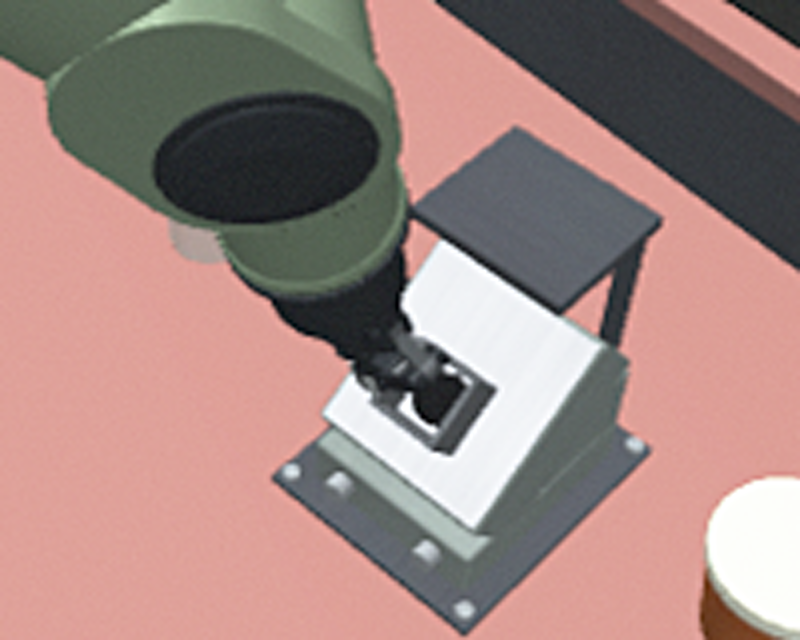

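View pics/b_top.png

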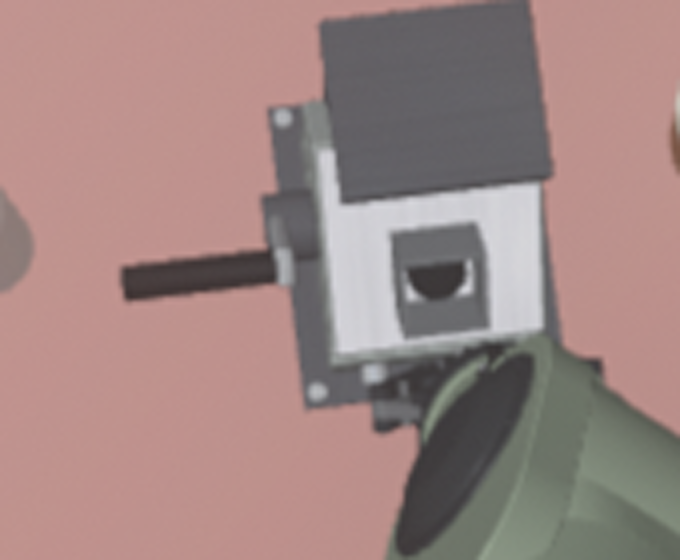

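>>> {"op": "move_arm", "data": {"motion": [[[8,2,-11],[0,0.004,0.012]],[[16,3,-21],[0,0.004,0.012]],[[24,4,-32],[0,0.004,0.012]],[[31,5,-41],[0,0.004,0.012]],[[37,6,-48],[0,0.004,0.012]],[[43,6,-55],[0,0.004,0.012]],[[46,7,-59],[0,0.004,0.012]],[[49,7,-63],[0,0.004,0.012]],[[49,7,-63],[0,0.004,0.012]]]}}

```text
clock: 8.68
position: [0.5686, -0.0986, 0.1609]
tool_rot: [3.141, 0.314, -3.013]
force: [-0.4, -0.8, 0.1]
grip_width: 0.0
```

```bash
python3 log.py; python3 - <<'E'
from look import *
s=observe();R=frame(np.radians(18))@rz(-np.pi/2);pm=np.array(s["position"])
for st in(.01,0,-.005):print(st,((tgt(18,st,R)-pm)*1000).round(1),Ro.from_matrix(R@Ro.from_euler('xyz',s["tool_rot"]).as_matrix().T).as_rotvec().round(4))
view("c")
E
```

```text
8.675 [[-0.086, 0.489, 0.254, 2.06, -0.593, 0.355, 2.353], [0.569, -0.099, 0.161], [3.141, 0.314, -3.013]] [-0.4 -0.8  0.1]
[-0.00013067  0.00022189  0.00153026]
0.01 [ 6.4 -0.  -7. ] [-0.0007 -0.0007 -0.0068]
0 [ 12.5   0.7 -14.9] [-0.0007 -0.0007 -0.0068]
-0.005 [ 15.6   1.1 -18.8] [-0.0007 -0.0007 -0.0068]
```

View pics/c_side.png

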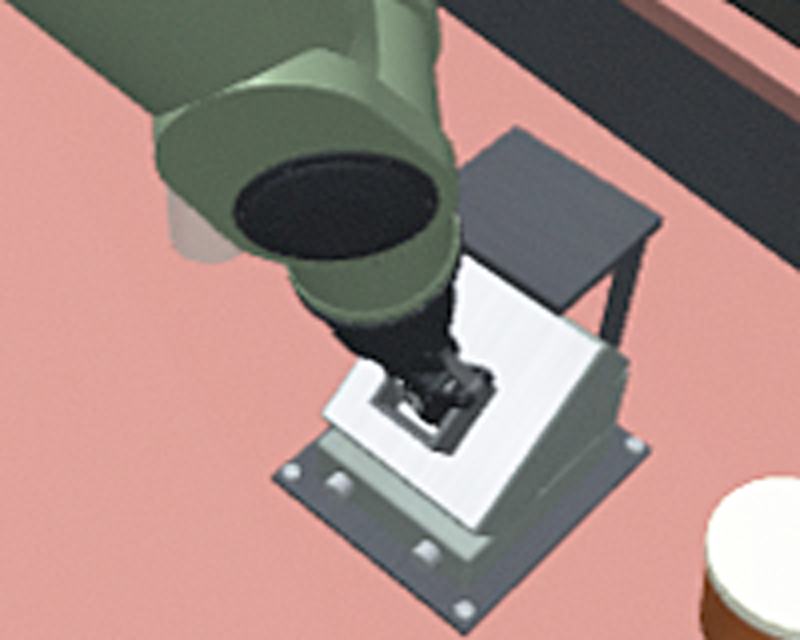

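>>> {"op": "move_arm", "data": {"motion": [[[2,0,-2],[0,0,0]],[[3,0,-4],[0,0,0]],[[5,0,-6],[0,0,0]],[[6,0,-7],[0,0,0]],[[8,0,-9],[0,0,0]],[[9,0,-11],[0,0,0]],[[9,0,-11],[0,0,0]]]}}

```text
clock: 9.65
position: [0.5776, -0.0986, 0.1499]
tool_rot: [3.141, 0.313, -3.013]
force: [0.0, 0.0, 0.2]
grip_width: 0.0002
```

```bash
python3 - <<'E'
from look import *
s=observe();R=frame(np.radians(18))@rz(-np.pi/2);pm=np.array(s["position"])
print(s["force"],s["moment"],((pm-tgt(18,0,R))*1000).round(1),"along n",(pm-tgt(18,0,R))@n*1000)
E
```

```text
[-0.00010686  0.00021411  0.0015322 ]
[0.03744385 0.03714421 0.20756414] [-0.04359905  0.33187855  0.06676049] [-3.6 -0.7  3.8] along n 5.276011037434649
```

>>> {"op": "move_arm", "data": {"motion": [[[1,0,-1],[0,0,0]],[[2,0,-2],[0,0,0]],[[3,0,-4],[0,0,0]],[[4,1,-5],[0,0,0]],[[4,1,-5],[0,0,0]]]}}

```text
clock: 10.28
position: [0.5815, -0.098, 0.1451]
tool_rot: [3.141, 0.314, -3.014]
force: [-2.0, -2.5, 2.0]
grip_width: -0.0002
```

>>> {"op": "move_arm", "data": {"motion": [[[0,0,-1],[0,0,0]],[[1,0,-2],[0,0,0]],[[2,0,-2],[0,0,0]],[[2,0,-2],[0,0,0]]]}}

```text
clock: 10.78
position: [0.5835, -0.0974, 0.143]
tool_rot: [3.141, 0.313, -3.013]
force: [-1.5, -0.7, 1.2]
grip_width: -0.0003
```

>>> {"op": "move_arm", "data": {"motion": [[[1,0,-1],[0,0,0]],[[1,0,-2],[0,0,0]],[[2,0,-3],[0,0,0]],[[2,0,-3],[0,0,0]]]}}

```text
clock: 11.28
position: [0.5857, -0.0973, 0.1401]
tool_rot: [3.141, 0.314, -3.013]
force: [-3.3, -0.1, 6.0]
grip_width: 0.0
```

```bash
python3 - <<'E'
from look import *
s=observe();R=frame(np.radians(18))@rz(-np.pi/2);pm=np.array(s["position"])
print(s["force"],"along n",(pm-tgt(18,0,R))@n*1000)
view("d")
E
```

```text
[-8.72986489e-05  2.06913183e-04  1.53320964e-03]
[-3.25328287 -0.14245253  5.99174539] along n -7.486213848945899
```

View pics/d_top.png

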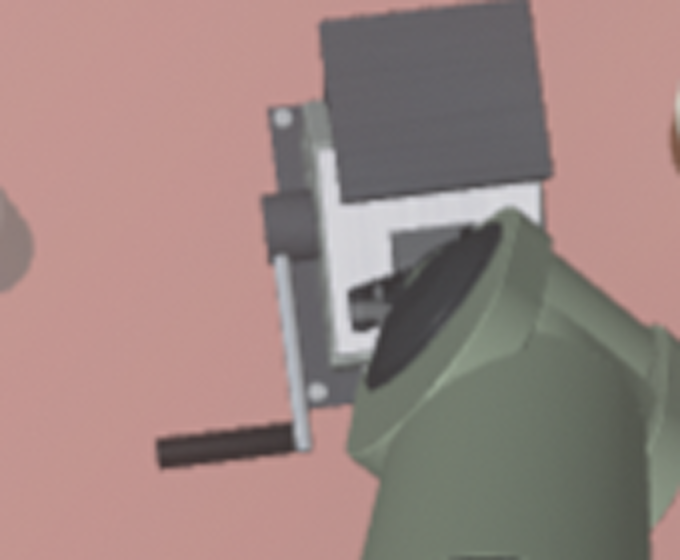

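View pics/d_side.png

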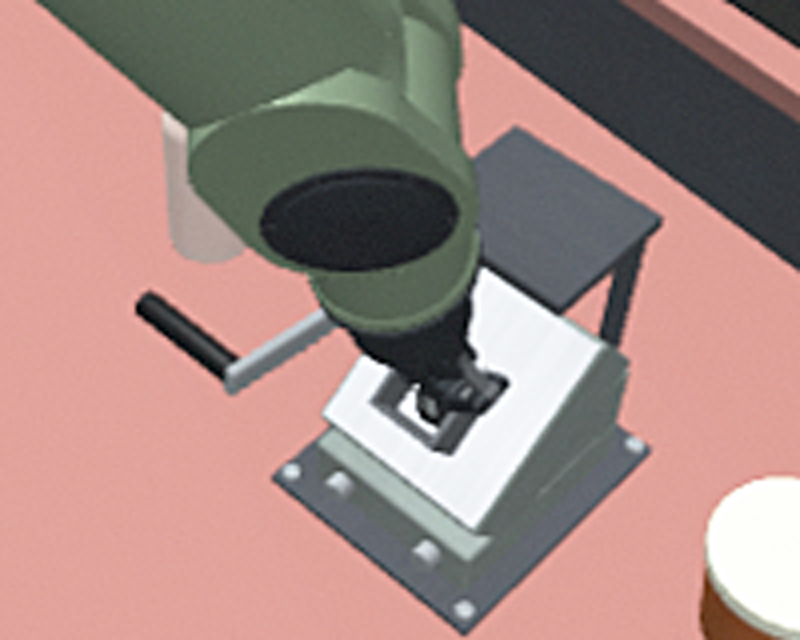

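>>> {"op": "move_arm", "data": {"motion": [[[-4,0,5],[0,0,0]],[[-10,-1,13],[0,0,0]],[[-18,-2,24],[0,0,0]],[[-27,-3,35],[0,0,0]],[[-37,-4,48],[0,0,0]],[[-47,-5,61],[0,0,0]],[[-56,-7,73],[0,0,0]],[[-65,-8,85],[0,0,0]]], "jaw": 0}}

```text
clock: 12.38
position: [0.52, -0.1057, 0.226]
tool_rot: [3.141, 0.314, -3.013]
force: [0.8, 0.4, 0.5]
grip_width: 0.0005
```

```bash
python3 log.py; cat > t4.py <<'E'
from look import *
s=observe();q0=np.array(s["qpos"])
Bw=lambda a,yy:W(p,[bar(a,yy)])[0]
def go(P,R,q,n=20):
    p0,R0,_=KJ(q);rv=Ro.from_matrix(R@R0.T).as_rotvec();mg=9
    for k in range(1,n+1):
        q=step(p0+(P-p0)*k/n,Ro.from_rotvec(rv*k/n).as_matrix()@R0,q,n=3);mg=min(mg,np.minimum(q-lo,hi-q)[1:].min())
    return q,mg,np.abs(KJ(q)[0]-P).max()
if __name__=="__main__":
  for yo in(10,):
   for t0,t1 in((0,0),(10,10),(0,20),(10,-5),(-10,-10)):
    for via in([],[(.5,.05,.4)],[(.55,.1,.35)]):
     q=q0;o=[]
     R=frame(np.radians(t0));f=lambda a,R:Bw(a,yo)-R[:,2]*.006
     for v in via:
        q,m,e=go(np.array(v),R,q);o.append((round(m,2),round(e,4)))
     for off_ in(.12,0):
        q,m,e=go(f(0,R)-R[:,2]*off_,R,q);o.append((round(m,2),round(e,4)))
     for k in range(1,8):
        R=frame(np.radians(t0+(t1-t0)*k/7));q,m,e=go(f(1.37*k/7,R),R,q,6)
     o.append((round(m,2),round(e,4)))
     print(t0,t1,via,o,q.round(2).tolist())
E
python3 t4.py
```

```text
12.375 [[-0.172, 0.32, 0.38, 2.12, -0.481, 0.465, 2.276], [0.52, -0.106, 0.226], [3.141, 0.314, -3.013]] [0.8 0.4 0.5]
[-0.00030012  0.00026678  0.00148994]
0 0 [] [(np.float64(0.3), np.float64(0.0)), (np.float64(0.34), np.float64(0.0)), (np.float64(0.45), np.float64(0.0))] [-0.81, 0.67, 0.97, 1.76, -0.63, 1.06, 0.5]
0 0 [(0.5, 0.05, 0.4)] [(np.float64(0.32), np.float64(0.0)), (np.float64(0.36), np.float64(0.0)), (np.float64(0.34), np.float64(0.0)), (np.float64(0.57), np.float64(0.0))] [-0.75, 0.61, 0.85, 1.75, -0.53, 1.02, 0.42]
0 0 [(0.55, 0.1, 0.35)] [(np.float64(0.32), np.float64(0.0)), (np.float64(0.38), np.float64(0.0)), (np.float64(0.34), np.float64(0.0)), (np.float64(0.5), np.float64(0.0))] [-0.79, 0.64, 0.91, 1.76, -0.58, 1.04, 0.46]
10 10 [] [(np.float64(0.24), np.float64(0.0)), (np.float64(0.21), np.float64(0.0)), (np.float64(0.47), np.float64(0.0))] [-0.86, 0.57, 0.95, 1.9, -0.67, 0.82, 0.54]
10 10 [(0.5, 0.05, 0.4)] [(np.float64(0.31), np.float64(0.0)), (np.float64(0.25), np.float64(0.0)), (np.float64(0.17), np.float64(0.0)), (np.float64(0.48), np.float64(0.0))] [-0.74, 
[... 1364 characters left out ...]
64(0.0)), (np.float64(0.55), np.float64(0.0))] [-0.73, 0.67, 0.86, 1.68, -0.53, 1.14, 0.41]
-10 -10 [] [(np.float64(0.31), np.float64(0.0)), (np.float64(0.43), np.float64(0.0)), (np.float64(0.45), np.float64(0.0))] [-0.75, 0.77, 0.97, 1.61, -0.6, 1.29, 0.48]
-10 -10 [(0.5, 0.05, 0.4)] [(np.float64(0.32), np.float64(0.0)), (np.float64(0.36), np.float64(0.0)), (np.float64(0.47), np.float64(0.0)), (np.float64(0.52), np.float64(0.0))] [-0.72, 0.73, 0.89, 1.61, -0.54, 1.26, 0.43]
-10 -10 [(0.55, 0.1, 0.35)] [(np.float64(0.32), np.float64(0.0)), (np.float64(0.4), np.float64(0.0)), (np.float64(0.47), np.float64(0.0)), (np.float64(0.49), np.float64(0.0))] [-0.74, 0.75, 0.93, 1.61, -0.57, 1.27, 0.45]
```

```bash
python3 - <<'E'
from t4 import *
for n_ in("side","top"):
    g=grab_frame(n_);c={'side':(130,290,215,415),'top':(105,245,205,375)}[n_]
    im=cv2.resize(g["frame"][c[0]:c[1],c[2]:c[3],::-1],None,fx=4,fy=4,interpolation=cv2.INTER_CUBIC)
    a=(proj(n_,[Bw(0,-42.5),Bw(0,42.5)])-[c[2],c[0]]+.5)*4
    cv2.line(im,*[tuple(int(v) for v in x) for x in a],(0,255,255),1);cv2.imwrite(f"pics/e_{n_}.png",im)
q=rows(np.array([.5,.045,.34]),frame(0),9,q0)
P=Bw(0,10);print(P)
q=rows(P+[0,0,.126],frame(0),4,q)
E
```

```text
[-0.00030012  0.00026678  0.00148994]
[[[-2.0,17.0,13.0],[0.024,0.031,-0.174]],[[-4.0,33.0,25.0],[0.047,0.061,-0.347]],[[-7.0,50.0,38.0],[0.071,0.092,-0.521]],[[-9.0,67.0,50.0],[0.095,0.123,-0.695]],[[-11.0,84.0,63.0],[0.118,0.153,-0.868]],[[-13.0,100.0,75.0],[0.142,0.184,-1.042]],[[-15.0,117.0,88.0],[0.166,0.215,-1.216]],[[-17.0,134.0,100.0],[0.19,0.245,-1.39]],[[-20.0,150.0,113.0],[0.213,0.276,-1.563]]] per-row 20.98741114356512 0.17796290590310881 speedfrac 1.09 margin 0.32 [-1.0, 0.41, 1.09, 1.84, -0.4, 1.13, 0.35]
[0.48811763 0.04441155 0.10566541]
[[[-3.0,-0.0,-27.0],[0.0,0.0,0.0]],[[-6.0,-0.0,-54.0],[0.0,0.0,0.0]],[[-9.0,-0.0,-81.0],[0.0,0.0,0.0]],[[-12.0,-1.0,-108.0],[0.0,0.0,0.0]]] per-row 27.246469088558694 1.5251580366406935e-09 speedfrac 0.23 margin 0.361 [-0.9, 0.52, 0.95, 2.0, -0.54, 0.9, 0.47]
```

View pics/e_top.png

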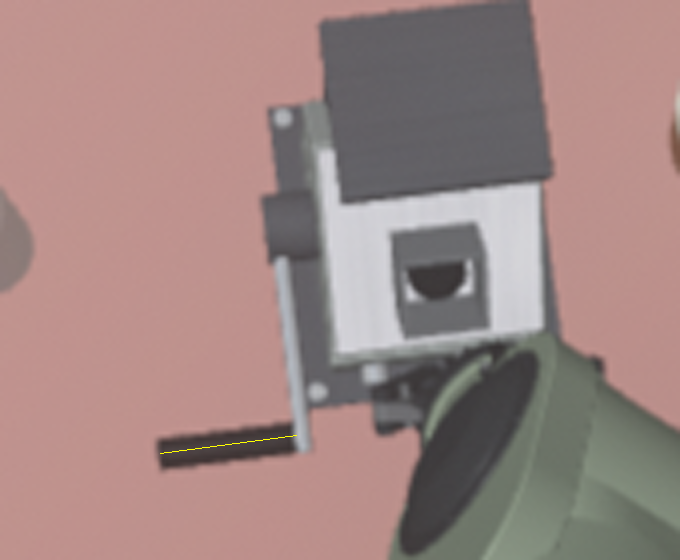

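View pics/e_side.png

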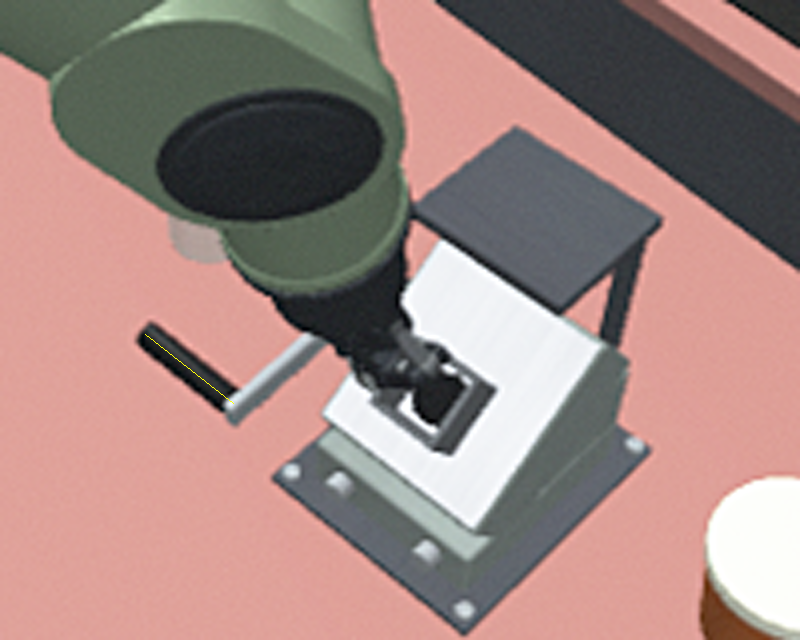

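>>> {"op": "move_arm", "data": {"motion": [[[-2,13,12],[0.019,0.025,-0.142]],[[-4,27,24],[0.039,0.05,-0.284]],[[-5,41,35],[0.058,0.075,-0.426]],[[-7,55,45],[0.077,0.1,-0.568]],[[-9,68,55],[0.097,0.125,-0.71]],[[-11,82,65],[0.116,0.151,-0.853]],[[-12,96,75],[0.136,0.176,-0.995]],[[-14,109,85],[0.155,0.201,-1.137]],[[-16,123,95],[0.174,0.226,-1.279]],[[-18,137,104],[0.194,0.251,-1.421]],[[-20,150,113],[0.213,0.276,-1.563]],[[-20,150,113],[0.213,0.276,-1.563]]], "jaw": 50}}

```text
clock: 13.98
position: [0.501, 0.0451, 0.3379]
tool_rot: [3.142, 0.001, 1.695]
force: [-0.1, 0.3, -0.4]
grip_width: 0.0499
```

```bash
python3 log.py; python3 - <<'E'
from t4 import *
P=Bw(0,10);R=frame(0);pm=np.array(s["position"])
print(((P+[0,0,.006]-pm)*1000).round(1),Ro.from_matrix(R@Ro.from_euler('xyz',s["tool_rot"]).as_matrix().T).as_rotvec().round(4),s["grip_width"])
E
```

```text
13.975 [[-0.998, 0.406, 1.08, 1.842, -0.394, 1.13, 0.345], [0.501, 0.045, 0.338], [3.142, 0.001, 1.695]] [-0.1  0.3 -0.4]
[-0.00076551  0.00025979  0.00129716]
[ -12.9   -0.7 -226.3] [ 0.0009  0.0002 -0.0024] 0.049925285120371685
```

>>> {"op": "move_arm", "data": {"motion": [[[-3,0,-30],[0,0,0]],[[-6,0,-65],[0,0,0]],[[-10,0,-100],[0,0,0]],[[-13,-1,-135],[0,0,0]],[[-13,-1,-165],[0,0,0]],[[-13,-1,-190],[0,0,0]],[[-13,-1,-210],[0,0,0]],[[-13,-1,-222],[0,0,0]],[[-13,-1,-228],[0,0,0]],[[-13,-1,-228],[0,0,0]]]}}

```text
clock: 15.22
position: [0.4876, 0.0433, 0.1102]
tool_rot: [-3.142, -0.0, 1.694]
force: [-0.2, 0.8, -0.0]
grip_width: 0.05
```

```bash
python3 log.py; python3 - <<'E'
from look import *
view("f")
E
```

```text
15.225 [[-0.722, 0.677, 0.719, 2.093, -0.754, 0.648, 0.642], [0.488, 0.043, 0.11], [-3.142, -0.0, 1.694]] [-0.2  0.8 -0. ]
[-0.00021928  0.00039327  0.00155668]
```

View pics/f_side.png

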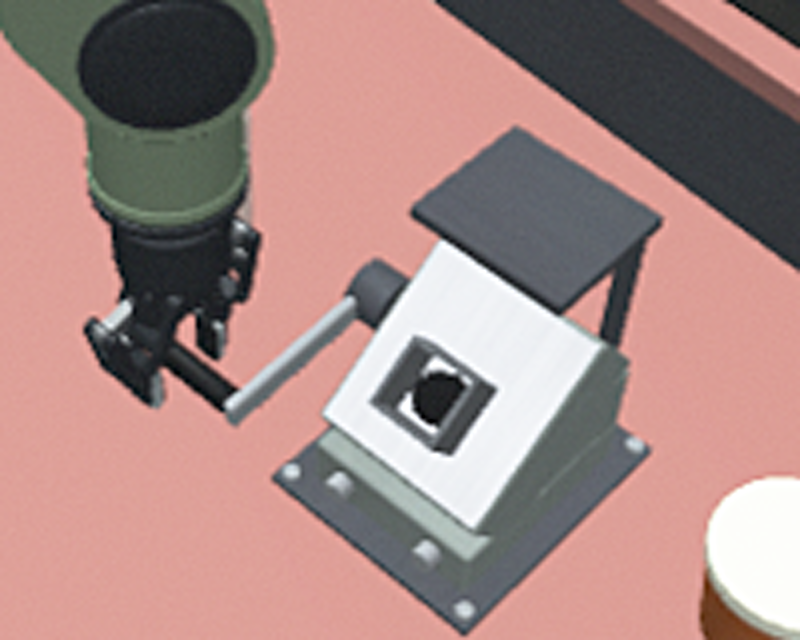

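>>> {"op": "move_arm", "data": {"motion": [[[0,0,0],[0,0,0]],[[0,0,0],[0,0,0]],[[0,0,0],[0,0,0]],[[0,0,0],[0,0,0]]], "jaw": 0, "grip_force": 40}}

```text
clock: 15.82
position: [0.4876, 0.0435, 0.1102]
tool_rot: [-3.142, -0.0, 1.693]
force: [-0.6, 0.4, 1.6]
grip_width: 0.0192
```

```bash
python3 log.py; python3 - <<'E'
from t4 import *
pm=np.array(s["position"]);print(s["grip_width"])
b0=Bw(0,10)
for a in np.linspace(0,1.4,15):print(round(a,2),((Bw(a,10)-b0)*1000).round(0))
print(((Bw(1.365,10)-b0)*1000).round(1))
E
```

```text
15.825 [[-0.723, 0.678, 0.719, 2.093, -0.754, 0.648, 0.642], [0.488, 0.044, 0.11], [-3.142, -0.0, 1.693]] [-0.6  0.4  1.6]
[-0.00021928  0.00039324  0.00155676]
0.019203168163172833
0.0 [0. 0. 0.]
0.1 [-0. -0. 13.]
0.2 [ 0.  0. 26.]
0.3 [ 2.  0. 39.]
0.4 [ 6.  1. 51.]
0.5 [10.  1. 63.]
0.6 [16.  2. 75.]
0.7 [23.  3. 86.]
0.8 [31.  4. 96.]
0.9 [ 40.   5. 106.]
1.0 [ 50.   6. 114.]
1.1 [ 60.   7. 122.]
1.2 [ 71.   9. 128.]
1.3 [ 83.  10. 133.]
1.4 [ 96.  12. 137.]
[ 91.3  11.2 135.8]
```

Gripped (19.2 mm ≈ bar). Lift along the arc, in two parts.

>>> {"op": "move_arm", "data": {"motion": [[[0,0,7],[0,0,0]],[[0,0,16],[0,0,0]],[[0,0,26],[0,0,0]],[[2,0,39],[0,0,0]],[[6,1,51],[0,0,0]],[[10,1,63],[0,0,0]],[[16,2,75],[0,0,0]],[[23,3,86],[0,0,0]],[[31,4,96],[0,0,0]],[[31,4,96],[0,0,0]]]}}

```text
clock: 17.08
position: [0.5133, 0.0467, 0.2064]
tool_rot: [-3.13, -0.003, 1.692]
force: [-47.0, -1.2, 29.1]
grip_width: 0.0189
```

```bash
python3 log.py; python3 - <<'E'
from look import *
view("g")
E
```

```text
17.075 [[-0.823, 0.587, 0.889, 1.957, -0.589, 0.892, 0.499], [0.513, 0.047, 0.206], [-3.13, -0.003, 1.692]] [-47.   -1.2  29.1]
[-0.00049048  0.00038315  0.00146479]
```

View pics/g_side.png

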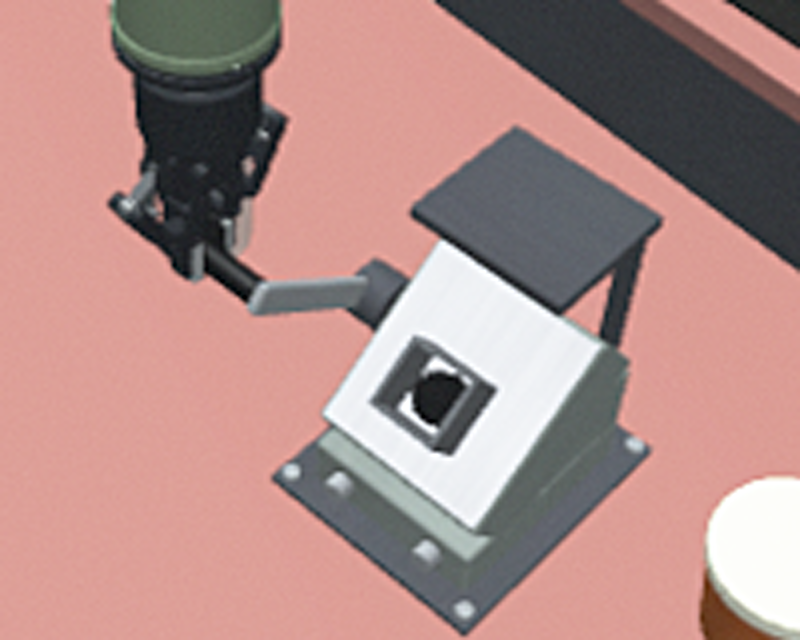

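```bash
cat > t5.py <<'E'
from t4 import *
cmd=np.array([.5186,.0475,.2062])
ax=Rs@np.array([0,1,0])
bar0=np.array([.4876,.0435,.1102-.0045]);sh=bar0-Bw(0,10)
print(sh*1000)
def T(a,th,d):
    R=Ro.from_rotvec(ax*th).as_matrix()
    return Bw(a,10)+sh-d*(R@[0,0,-1.])
E
python3 - <<'E'
from t5 import *
q=q0
for k,a in enumerate([.74,.82,.9,.98,1.06,1.13,1.2,1.26,1.31,1.345,1.37]):
    th=.35*k/10;d=.0045+.010*(a-th);P=T(a,th,d)
    q=step(P,Ro.from_rotvec(ax*th).as_matrix()@frame(0),q,n=6)
    print(a,((P-cmd)*1000).round(0).tolist(),(ax*th).round(3).tolist(),round(d,4),np.minimum(q-lo,hi-q)[1:].min().round(2))
E
```

```text
[-0.00048975  0.00038316  0.0014652 ]
[-0.51763125 -0.9115485   0.03458982]
0.74 [-5.0, -1.0, 2.0] [-0.0, 0.0, 0.0] 0.0119 0.47
0.82 [2.0, 0.0, 10.0] [-0.004, 0.035, 0.0] 0.0123 0.52
0.9 [10.0, 1.0, 18.0] [-0.009, 0.069, 0.0] 0.0128 0.52
0.98 [18.0, 2.0, 25.0] [-0.013, 0.104, 0.0] 0.0133 0.52
1.06 [27.0, 3.0, 32.0] [-0.017, 0.139, 0.0] 0.0137 0.52
1.13 [35.0, 4.0, 37.0] [-0.021, 0.174, 0.0] 0.014 0.53
1.2 [43.0, 5.0, 42.0] [-0.026, 0.208, 0.0] 0.0144 0.54
1.26 [51.0, 6.0, 45.0] [-0.03, 0.243, 0.0] 0.0146 0.54
1.31 [58.0, 7.0, 47.0] [-0.034, 0.278, 0.0] 0.0148 0.54
1.345 [62.0, 7.0, 49.0] [-0.038, 0.313, 0.0] 0.0148 0.49
1.37 [66.0, 8.0, 49.0] [-0.043, 0.347, 0.0] 0.0147 0.44
```

First relieve the jam and go partway, checking forces.

>>> {"op": "move_arm", "data": {"motion": [[[-5,-1,2],[0,0,0]],[[-5,-1,2],[0,0,0]],[[2,0,10],[-0.004,0.035,0]],[[10,1,18],[-0.009,0.069,0]],[[10,1,18],[-0.009,0.069,0]]]}}

```text
clock: 17.8
position: [0.5283, 0.0483, 0.2248]
tool_rot: [-3.07, 0.0, 1.693]
force: [-11.8, 2.4, 6.0]
grip_width: 0.0185
```

```bash
python3 log.py
```

```text
17.8 [[-0.806, 0.619, 0.902, 1.858, -0.551, 1.022, 0.463], [0.528, 0.048, 0.225], [-3.07, 0.0, 1.693]] [-11.8   2.4   6. ]
```

>>> {"op": "move_arm", "data": {"motion": [[[8,1,8],[-0.004,0.035,0]],[[16,2,15],[-0.008,0.07,0]],[[24,3,21],[-0.012,0.105,0]],[[32,4,25],[-0.017,0.139,0]],[[32,4,25],[-0.017,0.139,0]]]}}

```text
clock: 18.42
position: [0.5616, 0.0522, 0.2487]
tool_rot: [-2.932, 0.002, 1.693]
force: [5.4, -0.8, -18.4]
grip_width: 0.0184
```

```bash
python3 log.py; python3 - <<'E'
from look import *
view("i")
E
```

```text
18.425 [[-0.729, 0.712, 0.887, 1.64, -0.512, 1.277, 0.418], [0.562, 0.052, 0.249], [-2.932, 0.002, 1.693]] [  5.4  -0.8 -18.4]
[-0.00059953  0.00043832  0.00133493]
```

View pics/i_side.png

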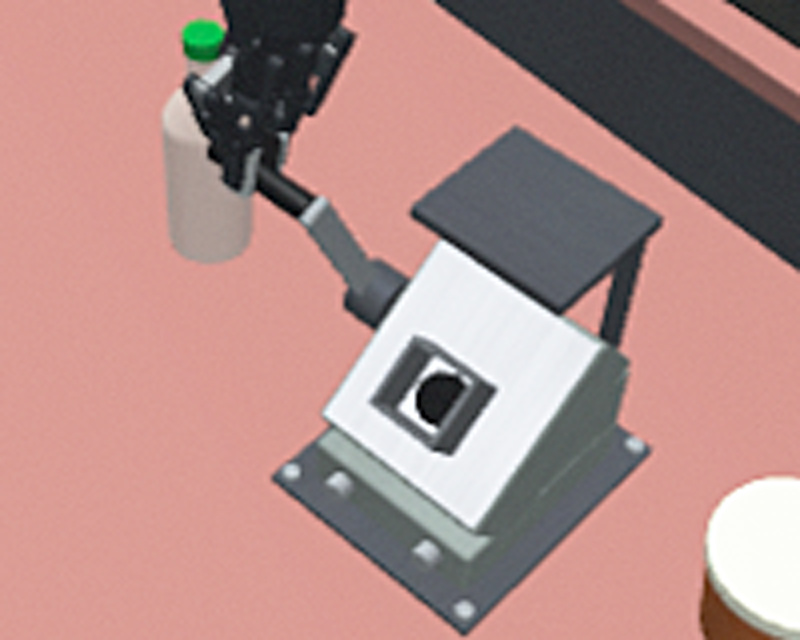

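>>> {"op": "move_arm", "data": {"motion": [[[8,1,1],[-0.004,0.035,0]],[[15,2,2],[-0.008,0.07,0]],[[20,2,2],[-0.012,0.105,0]],[[25,3,3],[-0.016,0.13,0]],[[25,3,3],[-0.016,0.13,0]]]}}

```text
clock: 19.15
position: [0.5842, 0.055, 0.2554]
tool_rot: [-2.798, -0.001, 1.692]
force: [-20.5, 5.1, 41.8]
grip_width: 0.0183
```

```bash
python3 log.py; python3 - <<'E'
from look import *
view("j")
E
```

```text
19.15 [[-0.651, 0.809, 0.857, 1.46, -0.497, 1.481, 0.392], [0.584, 0.055, 0.255], [-2.798, -0.001, 1.692]] [-20.5   5.1  41.8]
[-0.00061438  0.00045821  0.00127828]
```

View pics/j_side.png

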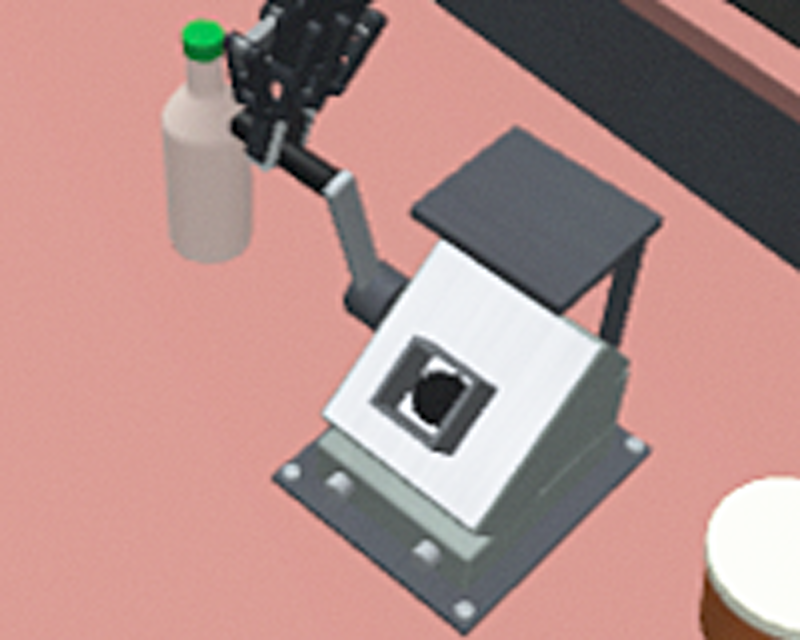

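View pics/j_top.png

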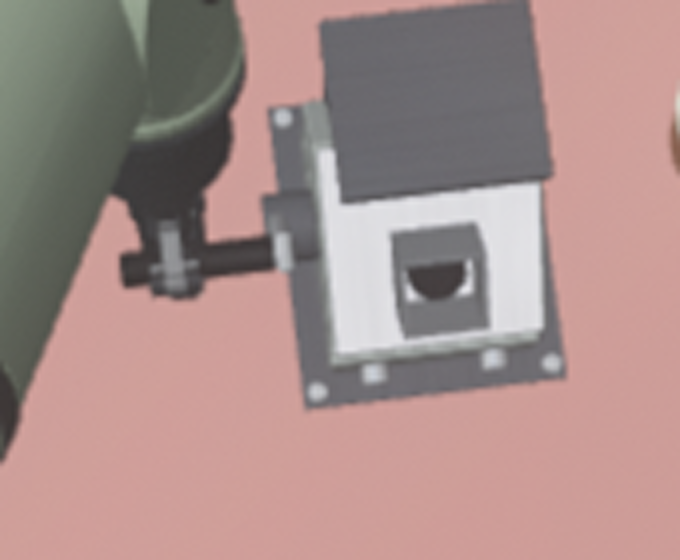

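```bash
python3 - <<'E'
from t4 import *
for a in(1.25,1.31,1.37,1.4):
    print(a,((proj("top",[Bw(a,-47)])-[205,105]+.5)*4).round(0),((proj("side",[Bw(a,-47)])-[215,130]+.5)*4).round(0))
E
```

```text
[-0.00061432  0.00045816  0.00127862]
1.25 [[287. 276.]] [[324. 208.]]
1.31 [[286. 262.]] [[332. 199.]]
1.37 [[284. 248.]] [[341. 190.]]
1.4 [[283. 241.]] [[345. 186.]]
```

>>> {"op": "move_arm", "data": {"motion": [[[-2,0,3],[0,0,0]],[[-3,0,5],[0,0,0]],[[-3,0,5],[0,0,0]]]}}

```text
clock: 19.62
position: [0.5826, 0.0547, 0.2561]
tool_rot: [-2.801, 0.002, 1.693]
force: [4.1, -6.0, -23.9]
grip_width: 0.0188
```

>>> {"op": "move_arm", "data": {"motion": [[[0,0,0],[0,0,0]],[[0,0,0],[0,0,0]],[[0,0,0],[0,0,0]],[[0,0,0],[0,0,0]]], "jaw": 60}}

```text
clock: 20.12
position: [0.5827, 0.0555, 0.2574]
tool_rot: [-2.801, 0.0, 1.693]
force: [0.4, 0.0, 0.3]
grip_width: 0.06
```

```bash
python3 log.py; python3 - <<'E'
from look import *
view("k")
E
```

```text
20.125 [[-0.656, 0.802, 0.858, 1.466, -0.495, 1.478, 0.392], [0.583, 0.056, 0.257], [-2.801, 0.0, 1.693]] [0.4 0.  0.3]
[-0.00061745  0.0004554   0.0012783 ]
```

View pics/k_top.png

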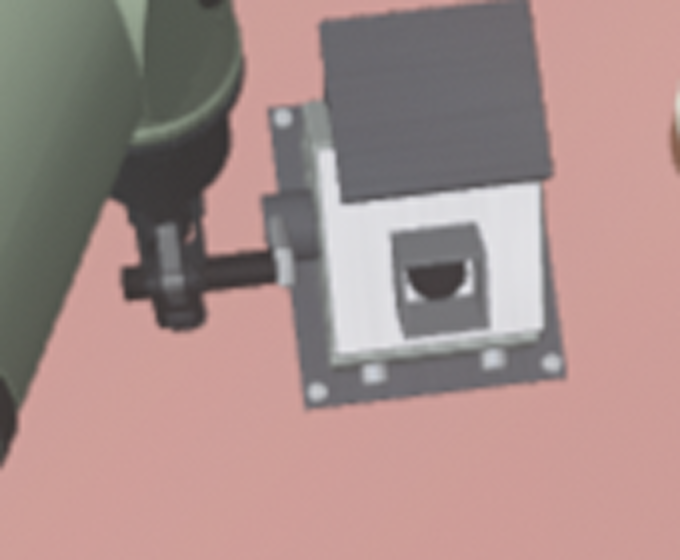

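View pics/k_side.png

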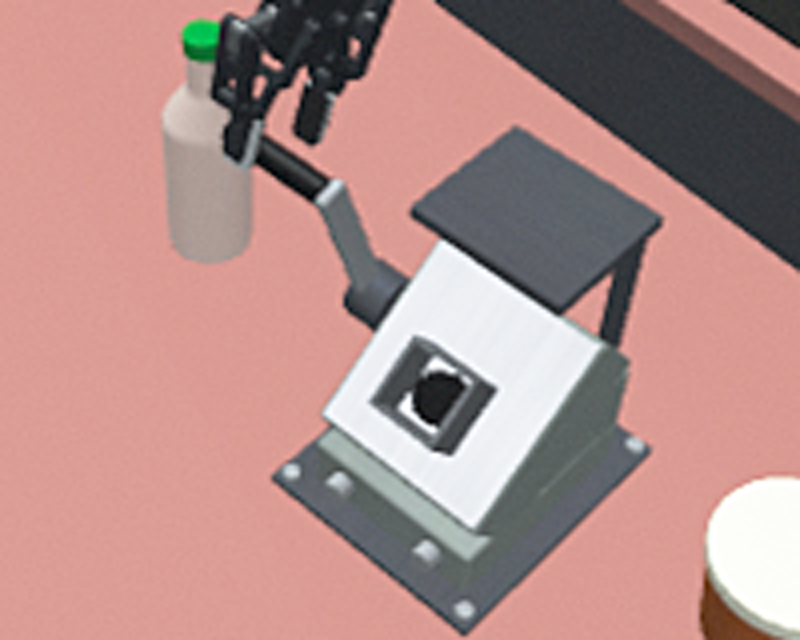

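>>> {"op": "move_arm", "data": {"motion": [[[2,0,8],[0,0,0]],[[6,1,19],[0,0,0]],[[11,1,33],[0,0,0]],[[17,2,50],[0,0,0]],[[23,3,68],[0,0,0]],[[29,4,88],[0,0,0]],[[32,6,110],[0,0,0]],[[32,6,125],[0,0,0]],[[32,6,130],[0,0,0]],[[32,6,130],[0,0,0]],[[32,6,130],[0,0,0]]]}}

```text
clock: 21.6
position: [0.6144, 0.0616, 0.3865]
tool_rot: [-2.8, 0.0, 1.693]
force: [0.3, 0.0, 0.0]
grip_width: 0.0598
```

```bash
python3 log.py; python3 - <<'E'
from look import *
view("l")
for l,c in(("sander","top"),("tub","top"),("bottle","side"),("wood_panel","side"),("wood_panel","top"),("tub","side"),("bottle","top"),("sander","side")):
    o=outline_of(l,c)
    if o:
        a=np.load(f"m_{c}_{l}.npy");b=o[0]["pixels"];print(l,c,np.round(o[0]["pixel"]),(a&b).sum()/(a|b).sum())
    cv2.imwrite(f"pics/full_{c}.png",grab_frame(c)["frame"][:,:,::-1])
E
```

```text
21.6 [[-0.609, 0.757, 0.891, 1.186, -0.458, 1.767, 0.331], [0.614, 0.062, 0.387], [-2.8, 0.0, 1.693]] [0.3 0.  0. ]
[-0.00073714  0.00040538  0.0010993 ]
sander top [443. 278.] 0.9563617245005258
tub top [394. 133.] 0.9593023255813954
bottle side [265. 171.] 0.9514767932489452
wood_panel side [157. 203.] 0.9401052205584783
wood_panel top [182. 288.] 0.1024401473296501
tub side [409. 276.] 0.9735169491525424
sander side [343. 402.] 0.9770491803278688
```

View pics/full_side.png

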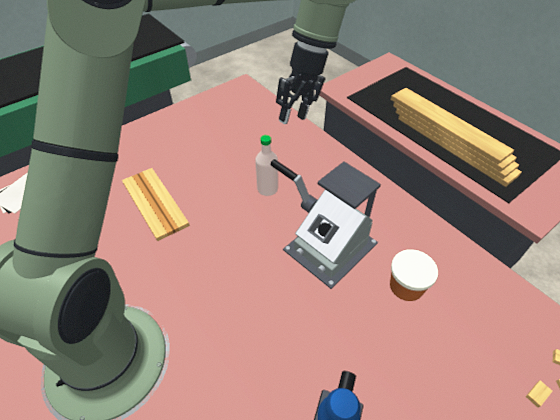

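View pics/l_side.png

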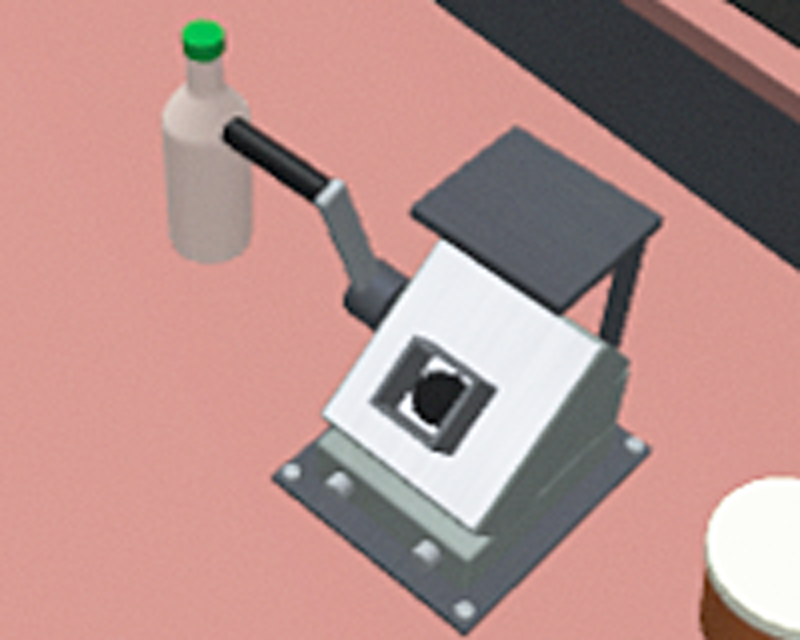

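View pics/full_top.png

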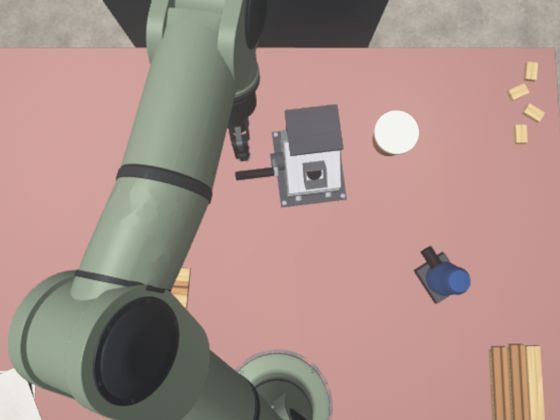

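```bash
python3 -c "
from workcell import *
print(job_done())"
```

```text
the job is handed in; nothing more can be done
None
```

The safety switch test is done and handed in at about 21.6 s on the robot's clock. No verdict was reported.

- **Button:** I pressed it down inside the shroud with the closed fingers, tilted 18° from vertical because the arm could not reach the full 38° without running into its joint limits. The highest wrist force I read was about 7 N. The lever was up before the press and dropped fully afterwards.
- **Lever:** I gripped the bar and swung it up to about 1.37 rad by the pictures, then let go. It settled at about 1.31 rad and stayed there by itself.

**Last checks:**
- The lever and button look the same as in the first picture, and the wrist force is about 0 N with the gripper well above the switch.
- The outlines of the sander, tub, bottle and wood panel match the first pictures at 94–98% overlap.
- Two views were no use: in the top view the arm hid most of the wood panel (10% overlap) and all of the bottle. Both matched in the side view.

**Things that went less than smoothly:**
- **Joint limits:** my first tilted approach pushed three joints right onto their range limits. Readings were up to 0.005 rad past the listed values, with a brief 32 N at the wrist. I backed out and changed the path. If the range rule is strict, this could count against the run.
- **Jam while lifting:** the bar rolled about 7 mm in the pads and briefly loaded the wrist to about 55 N. I corrected the arc and carried on. The wrist read about 47 N again near the lever's stop. Both are well under the 120 N limit.

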